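# Weigh the walnut blanks on the bench scale

### The job

Weigh the walnut blocks: with the pencil's point, press the scale's recessed left button fully in to zero it while the pan is empty (and not again once a block is in the pan), lift every walnut block out of the bin into the pan, and with all of them in it press the recessed right button fully in with the pencil to record the weight. Then put all the blocks back in the bin, where the bevel tool stays. At the end the pencil lies flat in the middle of the cork mat.

Things in the scene. Friction and masses are not known exactly. Their poses are not given: they have to be found in the camera images.
- scale: Grey scale fixed on the plywood boards (flat top at z = 0.132 m; bin and mat stand on it too), 180 deep (x) x 190 wide (y) mm, housing 58 high; origin under its centre. Front is its -x face, left is +y. In the front face, 36 above the board and 50 left and right of the middle, are windows 20 wide x 16 high; 5 mm inside each sits a white round spring button, 14 across.
- pan (a point): Centre of the inner floor of the open square steel pan fixed on top of the scale, 71 above the board; axes as the scale. Inside 164 x 164 mm, rim 21 above this floor, walls 3.
- zero_face (a point): Centre of the face of the LEFT button (zero), seen from the robot; it is pushed in along the scale's +x.
- zero_button (a joint): Travel of the left (zero) button in m: 0 out, 0.004 fully in; spring, about 1 N to start and 3.3 N fully in; springs back.
- record_face (a point): Centre of the face of the RIGHT button (record), seen from the robot; it is pushed in along the scale's +x.
- record_button (a joint): Travel of the right (record) button in m: 0 out, 0.004 fully in; same spring as the other.
- bin: Open plywood bin fixed to the board, outside 192 (x) x 322 (y) x 55 high mm, walls and floor 6 thick; origin under its centre on the board.
- mat: Flat cork mat fixed to the board, 200 (x) x 120 (y) x 4 thick mm; origin at its underside's centre.
- pencil: Flat carpenter's pencil lying on the mat, 177 long (its y), 14 wide (x), 8 thick (z), 12 g; origin at the middle of its underside. The point is at its -y end, 88 from the origin: the last 8 is the sharpened lead, 4 wide and 2 thick, centred 4 above the underside; the other end is at +88.
- bevel: Sliding bevel (wooden stock with folded steel blade), 24 (x) x 125 (y) x 20 high mm, lying in the bin; origin at its underside's centre. It stays in the bin.
- block_2: Sawn walnut block 27 (x) x 54 (y) x 27 high (z) mm, 25 g, lying in the bin; origin at its underside's centre. May be absent.
- block_3: Sawn walnut block 24 (x) x 53 (y) x 24 high (z) mm, 25 g, lying in the bin; origin at its underside's centre. May be absent.
- block_4: Sawn walnut block 29 (x) x 52 (y) x 24 high (z) mm, 25 g, lying in the bin; origin at its underside's centre. May be absent.
- block_6: Sawn walnut block 27 (x) x 50 (y) x 25 high (z) mm, 25 g, lying in the bin; origin at its underside's centre. May be absent.

How it is judged:
On the way, in this order (a step that is already met when the one before it is completed fails the run):
1. the left (zero) button is pressed at least 3 of its 4 mm by the pencil while no block is in the pan (value of joint zero_button above 0.003 m and contact force between pencil and zero_button above 0.5 N and horizontal distance between each of block_2, block_3, block_4, block_6 and pan above 0.11 m), for 0.1 s.
2. every walnut block that is present lies in the pan (x of block_2 in the frame of pan between -0.078 and 0.078 m and y of block_2 in the frame of pan between -0.078 and 0.078 m and z of block_2 in the frame of pan between -0.01 and 0.045 m and x of block_3 in the frame of pan between -0.078 and 0.078 m and y of block_3 in the frame of pan between -0.078 and 0.078 m and z of block_3 in the frame of pan between -0.01 and 0.045 m and x of block_4 in the frame of pan between -0.078 and 0.078 m and y of block_4 in the frame of pan between -0.078 and 0.078 m and z of block_4 in the frame of pan between -0.01 and 0.045 m and x of block_6 in the frame of pan between -0.078 and 0.078 m and y of block_6 in the frame of pan between -0.078 and 0.078 m and z of block_6 in the frame of pan between -0.01 and 0.045 m), for 0.2 s.
3. the right (record) button is pressed at least 3 of its 4 mm by the pencil with every block in the pan (all of step 2 and value of joint record_button above 0.003 m and contact force between pencil and record_button above 0.5 N), for 0.1 s.
At the end, for the whole second after the job is handed in: Every present block and the bevel are in the bin (origins inside its walls, under 45 mm above its underside), blocks at rest; the pencil lies level within 0.17 rad, at rest, its middle over the mat (within 90 x 55 mm of its centre); both buttons are out (x of pencil in the frame of mat between -0.09 and 0.09 m and y of pencil in the frame of mat between -0.055 and 0.055 m and z of pencil in the frame of mat between -0.005 and 0.02 m and angle between pencil's own y axis and vertical between 1.4 and 1.74 rad and x of bevel in the frame of bin between -0.09 and 0.09 m and y of bevel in the frame of bin between -0.155 and 0.155 m and z of bevel in the frame of bin between 0 and 0.045 m and x of block_2 in the frame of bin between -0.09 and 0.09 m and y of block_2 in the frame of bin between -0.155 and 0.155 m and z of block_2 in the frame of bin between 0 and 0.045 m and x of block_3 in the frame of bin between -0.09 and 0.09 m and y of block_3 in the frame of bin between -0.155 and 0.155 m and z of block_3 in the frame of bin between 0 and 0.045 m and x of block_4 in the frame of bin between -0.09 and 0.09 m and y of block_4 in the frame of bin between -0.155 and 0.155 m and z of block_4 in the frame of bin between 0 and 0.045 m and x of block_6 in the frame of bin between -0.09 and 0.09 m and y of block_6 in the frame of bin between -0.155 and 0.155 m and z of block_6 in the frame of bin between 0 and 0.045 m and value of joint each of zero_button, record_button below 0.0015 m and linear speed of each of pencil, block_2, block_3, block_4, block_6 below 0.02 m/s); the robot touches nothing.
It fails at once if the zero button is pressed while a block is in the pan (value of joint zero_button above 0.002 m and ((x of block_2 in the frame of pan between -0.078 and 0.078 m and y of block_2 in the frame of pan between -0.078 and 0.078 m and z of block_2 in the frame of pan between -0.01 and 0.045 m) or (x of block_3 in the frame of pan between -0.078 and 0.078 m and y of block_3 in the frame of pan between -0.078 and 0.078 m and z of block_3 in the frame of pan between -0.01 and 0.045 m) or (x of block_4 in the frame of pan between -0.078 and 0.078 m and y of block_4 in the frame of pan between -0.078 and 0.078 m and z of block_4 in the frame of pan between -0.01 and 0.045 m) or (x of block_6 in the frame of pan between -0.078 and 0.078 m and y of block_6 in the frame of pan between -0.078 and 0.078 m and z of block_6 in the frame of pan between -0.01 and 0.045 m))).
Of block_2, block_3, block_4, block_6 only 2 to 4 are there at a start; the rules pass over those that are not, and their reading is None.
At some moment in a run one of pencil may be knocked a few centimetres aside while the robot is not near it.
Once in a run the grip may slacken for a moment while it holds something.
It also fails if it takes over 210 s, if anything falls off the work surface, if the arm or the gripper's body presses on something with over 40 N, if the wrist force passes 120 N, or if a joint passes its speed limit or range.

### The arm

A 6-joint arm with a two-finger parallel gripper is mounted at the origin on the work surface; the furniture and walls round the work are solid. World frame = base frame: x ahead of the robot, y to its left, z up, the work surface at z = 0. Lengths are in m, angles in rad, forces in N, time in s.
With the tool pointing down it reaches from about 0.3 to 0.775 m from the base axis. Payload 14.6 kg.
Tool frame: the origin (TCP) lies at the very end of the fingers, on their centre line; the grasp point (between the pads) lies behind it (robot.grip_point_offset is the x of the grasp point in the tool frame, in m); x points along the fingers, y is the direction in which the jaws open and shut, and the axes are right-handed (so a half turn about x gives the same grasp; the last joint's range is limited). The gripper opens to 85 mm and grips with 20 to 120 N. Pads are 22 mm wide; open, the fingers measure 114 mm over their backs; the gripper's body (76 mm by 85 mm) begins 54 mm behind the grasp point. The pads swing forward as they close: fully open they stand 13 mm farther back than shut.
Start: joints at [-1.403, 0.3, 1.521, -0, 1.321, -0.067], TCP at [0.128, -0.535, 0.231] pointing down, gripper open.
Joint ranges: [-3.03, 3.03], [-0.79, 2.21], [0.23, 2.52], [-1.04, 4.18], [0, 3.07], [-2.55, 2.55]. Speed limits (rad/s): [2.22, 2.22, 2.57, 3.14, 3.14, 3.14].

### API

Orientations are given as a unit quaternion [w, x, y, z].
In Python, from rig import robot, imaging, workorder gives the robot as it stands. The module is installed in compiled form; this text tells all that it offers.
- The arm moves only by the shell command python3 -m crank 'ROWS'. ROWS is JSON, a list of rows, each a list of 3 entries, a list of its own where there are three numbers: the shift along the tool's x, y, z in mm, then the turn about the tool's x in rad, then the gripper command: -1 is fully open, 1 is shut, values between are in proportion. A call has 1 to 10 rows; each row shifts and turns the commanded pose from where the row before left it, along the tool's axes as they then stand; what a row does not reach is not made up. A row lasts 1/10 s, in which the tool goes at most 50 mm and 8.59 degrees, less where a joint would pass 70% of its speed; a pose out of reach is approached as far as the arm can. A call is refused whole if a number of a shift passes 50 or a number of a turn 0.15, either way. A call with a gripper value outside its range is refused whole. The fingers move at their own pace and stop on an object; the grip force is fixed at half the most. Time passes only in rows, so rows that do not move let the fingers close. It gives the time, the measured TCP pose, the force and the opening at its end, in the units of the state.
- robot.sense(): the state, without advancing time (a new reading comes with each control period).
- imaging.snapshot(name): name is "side" or "top" or "wrist"; returns a dict with "img" (400x640x3 uint8, blue, green, red), "depth" (400x640 float32, m along the optical axis (not along the pixel's ray), 0 where there is no reading), "fx", "fy", "cx", "cy" (pixels), "rvec" (rotation vector, rad) and "tvec" (3), from world to camera coordinates, as OpenCV has them; the wrist camera has in their place "mount" (4x4, takes a point from camera to tool coordinates, whose origin is the TCP and whose axes are the tool frame's). Camera axes: x right, y down, z forward; pixel columns grow to the right and rows downward; lengths in m; the calibration is good to about 2 mm. A picture is of the moment at which its call begins: read the wrist's pose just before it.
- workorder.close_job(): hands the job in, once; it reports no verdict.
Trained networks look in the newest picture that a camera, given by its name, has taken for a name from the list of things; names that differ only in an ending like _2 or _b are one class to them, and where a whole thing is asked for, a point or a joint stands for the part that bears it (a point fixed in the world has none). Each returns a list of dicts, best first, with "confidence" (0 to 1); they miss things now and then, are a little off and sometimes report something else, mostly with a low value. They report only what shows in the picture. A call takes as long as a camera call.
- imaging.boxes_of(camera, query): "point" ([x, y, z] in m, in the coordinates of the camera as it stood for that picture, good to about 4 mm: the middle of the surface that is visible of it).
- imaging.outline_of(camera, query): "mask" (400x640 bool, what is visible of it).
- imaging.place_of(camera, query): "point" ([x, y, z] in m, in the coordinates of the camera as it stood for that picture, good to about 4 mm: a listed point, or the origin of a listed thing).
The state is a dict: "time_s": time; "joints": joint angles; "joint_velocities": joint speeds; "joint_torque": joint torques, N m; "position": TCP position; "orientation": TCP orientation; "force": force on the tool from outside, world axes, zero at the start; "torque": the same for the moment, N m; "width": opening from 0.0 (shut) to 1.0 (fully open).
Only numpy, scipy, OpenCV 4.12 (cv2) and the standard library are available. Lean on these libraries where they do the work, as an engineer would, in place of code of your own. Each camera call takes 0.05 s, during which the arm holds its last target.

## Working session

There is one attempt and no reset: what is moved stays moved. The work goes in short steps, Python scripts to look and compute and a shell command to move; the robot and the scene stay as the last step left them, time stands still between calls to the robot, and variables do not carry over. Pictures are saved under pics/ and viewed, and the job is handed in when it is done.

```bash
mkdir -p pics; ls
cat > h.py <<'E'
import numpy as np, cv2
from scipy.spatial.transform import Rotation as R
from rig import robot, imaging, workorder
def rot(q): return R.from_quat([q[1],q[2],q[3],q[0]]).as_matrix()
def st():
    s=robot.sense(); print('t',round(s['time_s'],2),'p',np.round(s['position'],4),'w',round(s['width'],3),'F',np.round(s['force'],1)); M=rot(s['orientation']); print('R',np.round(M,3).tolist(), 'j',np.round(s['joints'],2)); return s,M
def snap(cam,save=None):
    s=robot.sense(); d=imaging.snapshot(cam)
    if 'mount' in d:
        T=np.eye(4);T[:3,:3]=rot(s['orientation']);T[:3,3]=s['position'];W=T@d['mount']
    else:
        W=np.eye(4);r=cv2.Rodrigues(np.array(d['rvec'],float))[0];W[:3,:3]=r.T;W[:3,3]=-r.T@np.array(d['tvec'],float).ravel()
    d['W']=W
    if save: cv2.imwrite('pics/'+save,d['img'])
    return d
def w(d,p): return d['W'][:3,:3]@np.array(p)+d['W'][:3,3]
def cloud(d):
    z=d['depth'];v,u=np.mgrid[:400,:640]
    P=np.stack([(u-d['cx'])/d['fx']*z,(v-d['cy'])/d['fy']*z,z],-1)
    return P@d['W'][:3,:3].T+d['W'][:3,3]
def proj(d,P):
    p=d['W'][:3,:3].T@(np.array(P)-d['W'][:3,3]); return d['fx']*p[0]/p[2]+d['cx'],d['fy']*p[1]/p[2]+d['cy']
def masks(cam,d,q,cmin=0.3):
    C=cloud(d); o=[]
    for m in imaging.outline_of(cam,q):
        k=m['mask']&(d['depth']>0)
        if m['confidence']<cmin or k.sum()<8: continue
        P=C[k]; top=np.percentile(P[:,2],90); T=P[P[:,2]>top-.008]
        (c,sz,a)=cv2.minAreaRect((T[:,:2]*1000).astype(np.float32))
        b=cv2.boxPoints((c,sz,a)); e=[b[1]-b[0],b[2]-b[1]]; e=max(e,key=np.linalg.norm); ang=np.arctan2(e[1],e[0])
        o.append(dict(conf=m['confidence'],c=np.array(c)/1000,sz=sz,ang=ang,top=top,n=int(k.sum()),mask=m['mask']))
        print(q,round(m['confidence'],2),'c',np.round(c,1),'size',np.round(sz,1),'longang',round(np.degrees(ang),1),'top',round(top,4),'n',k.sum(),'px',np.round(np.argwhere(m['mask']).mean(0)[::-1]))
    return o
E
python3 - <<'E'
from h import *
s,M=st(); print(robot.grip_point_offset)
for c in ['top','side']:
    d=snap(c,c+'0.png')
    print(c,np.round(d['W'],3).tolist(),d['fx'])
    for q in ['scale','pan','zero_face','record_face','bin','mat','pencil','bevel','block_2']:
        print(q,[(round(x['confidence'],2),np.round(w(d,x['point']),4).tolist()) for x in imaging.place_of(c,q)])
    for q in ['pencil','block_2','bevel','mat','scale']: masks(c,d,q)
d=snap('wrist','wrist0.png')
E
```

```text
pics
t 0.0 p [ 0.1279 -0.5347  0.2307] w 0.999 F [ 0.1 -0.6 -0.1]
R [[-0.0, 0.233, -0.973], [0.001, -0.973, -0.233], [-1.0, -0.001, -0.0]] j [-1.4   0.3   1.52 -0.    1.32 -0.07]
-0.0187
top [[0.005, -0.981, 0.194, 0.323], [-1.0, -0.01, -0.027, 0.071], [0.028, -0.194, -0.981, 1.152], [0.0, 0.0, 0.0, 1.0]] 382.3444684892138
scale [(0.8, [0.5949, 0.1681, 0.1325])]
pan [(0.98, [0.5968, 0.1613, 0.2035])]
zero_face []
record_face []
bin [(0.67, [0.5362, -0.0778, 0.1376]), (0.64, [0.49, -0.1747, 0.1363])]
mat [(0.98, [0.4193, 0.3582, 0.1335])]
pencil [(0.67, [0.4311, 0.3462, 0.1359])]
bevel [(0.82, [0.5049, -0.262, 0.1358])]
block_2 [(0.75, [0.4392, -0.1761, 0.1359]), (0.72, [0.3986, -0.2292, 0.1404]), (0.57, [0.4998, -0.1433, 0.14]), (0.46, [0.5359, -0.0816, 0.1375])]
pencil 0.75 c [421.6 346.6] size [163.6  15.7] longang 6.0 top 0.1476 n 384 px [201. 237.]
block_2 0.81 c [ 400.7 -226. ] size [27.7 50.8] longang -35.5 top 0.1654 n 238 px [420. 244.]
block_2 0.72 c [536.1 -80.5] size [26.4 49.3] longang -34.4 top 0.1662 n 201 px [363. 194.]
block_2 0.65 c [ 498.5 -140.6] size [23.5 51.8] l
[... 1100 characters left out ...]
4.5] longang -36.7 top 0.1614 n 373 px [267. 308.]
block_2 0.81 c [537.5 -83.1] size [28.7 50.7] longang -35.4 top 0.1615 n 290 px [326. 260.]
block_2 0.65 c [ 499.5 -143.4] size [22.6 53.5] longang -50.0 top 0.1609 n 257 px [311. 279.]
block_2 0.64 c [ 441.9 -177.4] size [28.8 54.9] longang -38.9 top 0.1641 n 372 px [287. 290.]
bevel 0.71 c [ 505.4 -257.8] size [125.2  20.6] longang 50.7 top 0.1564 n 437 px [311. 320.]
mat 0.57 c [421.4 353. ] size [153.5 227.5] longang -24.5 top 0.1353 n 956 px [289. 168.]
scale 0.91 c [605.  125.5] size [170.1 253. ] longang -79.8 top 0.2147 n 3703 px [347. 194.]
scale 0.38 c [ 488.8 -172.8] size [324.5 194. ] longang 50.8 top 0.1823 n 9595 px [303. 293.]
```

```bash
python3 -c "
import cv2
a=cv2.imread('pics/top0.png');cv2.imwrite('pics/t0c.png',cv2.resize(a[130:300,120:470],None,fx=2.2,fy=2.2,interpolation=cv2.INTER_CUBIC))"
```

```text
(no output)
```

View pics/t0c.png

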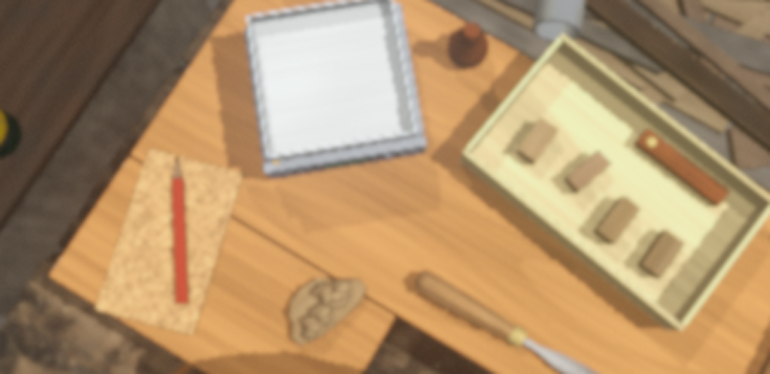

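View pics/side0.png

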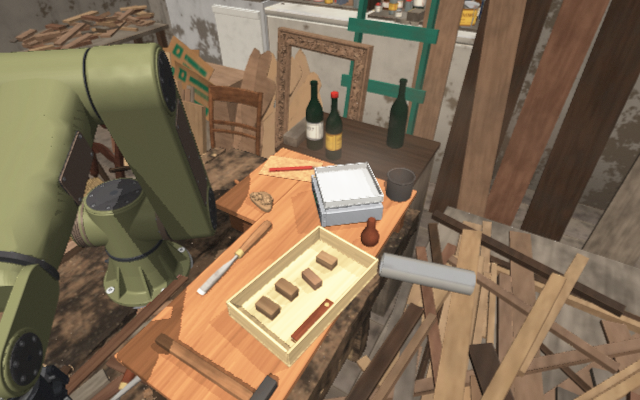

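View pics/top0.png

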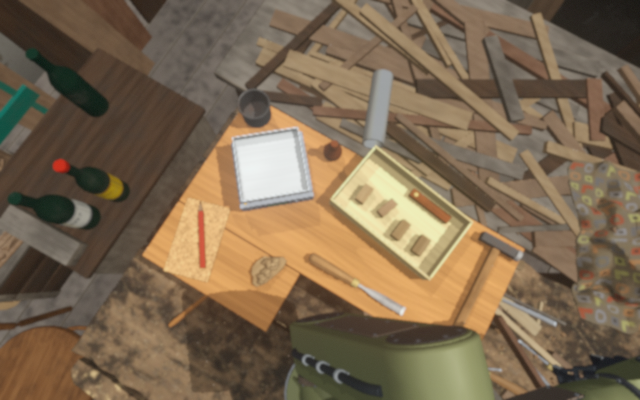

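The top view (px) shows the scale at (272,168), the mat with the pencil at (201,237) and its point toward +x, and the bin at (400,215). The bin holds 4 blocks and the bevel. I'll move over the mat first.

```bash
cat >> h.py <<'E'
def to(P,ang=None):
    """print shift (mm, tool axes) to world P and turn for tool-y at world angle ang (deg)"""
    s=robot.sense();M=rot(s['orientation']);d=M.T@(np.array(P)-s['position'])*1000
    print('shift',np.round(d,1),'norm',round(np.linalg.norm(d)),end=' ')
    if ang is not None:
        cur=np.degrees(np.arctan2(M[1,1],M[0,1])); t=-(ang-cur); t=(t+180)%360-180
        print('cur',round(cur,1),'turn',round(np.radians(t),3),'or',round(np.radians(t)-np.sign(t)*np.pi,3), 'j6',round(s['joints'][5],2))
    else: print()
E
python3 -m crank '[[[-10,-29,-39],0,-1],[[-10,-29,-39],0,-1],[[-10,-29,-39],0,-1],[[-10,-29,-39],0,-1],[[-10,-29,-39],0,-1],[[-10,-29,-39],0,-1],[[-10,-29,-39],0,-1],[[-10,-29,-39],0,-1],[[-10,-29,-39],0,-1],[[-10,-29,-39],0,-1]]'
python3 -c "
from h import *
st();to((.40,.345,.32),-84)"
```

```text
time_s: 2.55
position: [0.4407, -0.1603, 0.332]
orientation: [0.083, 0.702, 0.083, -0.702]
force: [1.0, -0.7, 0.2]
width: 1.003
t 2.55 p [ 0.4407 -0.1603  0.332 ] w 1.003 F [ 1.  -0.7  0.2]
R [[0.001, 0.233, -0.973], [-0.0, -0.973, -0.233], [-1.0, 0.0, -0.0]] j [-0.43  0.05  1.58 -0.    1.51  0.91]
shift [  11.8 -500.9  -78. ] norm 507 cur -76.5 turn 0.13 or -3.011 j6 0.91
```

```bash
python3 -m crank '[[[0,0,0],-0.15,-1],[[0,0,0],-0.15,-1],[[0,0,0],-0.15,-1],[[0,0,0],-0.15,-1],[[0,0,0],-0.15,-1],[[0,0,0],-0.15,-1],[[0,0,0],-0.15,-1],[[0,0,0],-0.15,-1],[[0,0,0],-0.15,-1],[[0,0,0],-0.15,-1]]' >/dev/null
python3 -m crank '[[[0,0,0],-0.15,-1],[[0,0,0],-0.15,-1],[[0,0,0],-0.15,-1],[[0,0,0],-0.15,-1],[[0,0,0],-0.15,-1],[[0,0,0],-0.15,-1],[[0,0,0],-0.15,-1],[[0,0,0],-0.15,-1],[[0,0,0],-0.15,-1],[[0,0,0],-0.15,-1]]'
python3 -c "
from h import *
st();to((.40,.345,.32),96)
d=snap('wrist','w1.png');print(np.round(d['mount'],3))"
```

```text
time_s: 4.55
position: [0.4397, -0.1621, 0.3313]
orientation: [0.706, -0.035, 0.706, 0.035]
force: [0.1, 0.4, 0.1]
width: 0.996
t 4.55 p [ 0.4397 -0.1621  0.3313] w 0.996 F [0.1 0.4 0.1]
R [[0.0, -0.099, 0.995], [-0.0, 0.995, 0.099], [-1.0, -0.0, 0.0]] j [-0.43  0.05  1.58  0.    1.51 -2.1 ]
shift [ 11.3 508.6  10.8] norm 509 cur 95.7 turn -0.005 or 3.136 j6 -2.1
[[-0.001 -0.314  0.95  -0.142]
 [ 1.    -0.     0.001 -0.001]
 [-0.     0.95   0.314 -0.081]
 [ 0.     0.     0.     1.   ]]
```

View pics/w1.png

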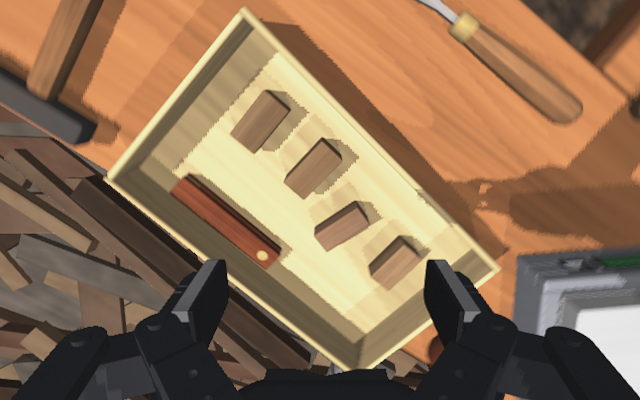

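The wrist view shows the bin with four blocks at (262,122), (313,168), (343,225) and (395,262), and the bevel at (225,220). Next I'll go over the pencil.

```bash
python3 -m crank '[[[1,49,1],0,-1],[[1,49,1],0,-1],[[1,49,1],0,-1],[[1,49,1],0,-1],[[1,49,1],0,-1],[[1,49,1],0,-1],[[1,49,1],0,-1],[[1,49,1],0,-1],[[1,49,1],0,-1],[[1,49,1],0,-1]]'
python3 -c "
from h import *
st()
d=snap('wrist','w2.png');
masks('wrist',d,'pencil');masks('wrist',d,'mat');masks('wrist',d,'scale')
for q in ['pencil','zero_face','record_face','mat','pan']:
        print(q,[(round(x['confidence'],2),np.round(w(d,x['point']),4).tolist()) for x in imaging.place_of('wrist',q)])
"
```

```text
time_s: 5.6
position: [0.4035, 0.3288, 0.3214]
orientation: [0.707, -0.032, 0.706, 0.032]
force: [0.3, -1.0, -0.7]
width: 1.003
t 5.6 p [0.4035 0.3288 0.3214] w 1.003 F [ 0.3 -1.  -0.7]
R [[0.0, -0.09, 0.996], [0.0, 0.996, 0.09], [-1.0, 0.0, 0.0]] j [ 0.61  0.18  1.46 -0.    1.5  -1.05]
pencil 0.92 c [425.8 347.5] size [175.6  15.1] longang 5.6 top 0.1449 n 2395 px [343. 178.]
mat 0.71 c [413.6 358.1] size [120.1 199.8] longang -14.4 top 0.1365 n 20808 px [359. 168.]
scale 0.67 c [525.7 210.2] size [147.8 298.7] longang -58.0 top 0.2176 n 18029 px [127. 301.]
pencil [(0.85, [0.4279, 0.344, 0.1371])]
zero_face []
record_face []
mat [(0.9, [0.4118, 0.3548, 0.1343])]
pan []
```

View pics/w2.png

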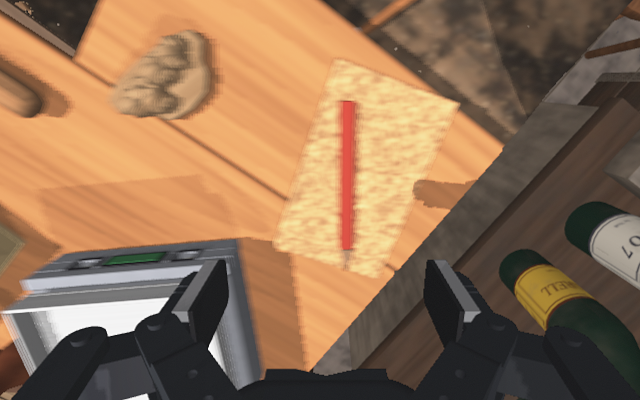

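The pencil at px (347,185) lies at world (0.426,0.3475), 5.6°, with its point toward the scale. I'll check for obstacles near the bottles and then descend.

```bash
python3 -c "
from h import *
d=snap('wrist');C=cloud(d)
k=(d['depth']>0)&(C[...,2]>.16)&(C[...,1]>.36)&(np.hypot(C[...,0]-.40,C[...,1]-.33)>.1)
P=C[k]
for v,u in [(290,570),(240,520),(235,600)]: print(C[v,u])
# front-face: sample
for u,v in [(88,264),(187,252),(140,257)]: print(u,v,C[v,u])
to((.426,.3475,.1385),95.6)
"
```

```text
[0.53418191 0.63082778 0.11047272]
[ 0.52275933  0.62813061 -0.0014083 ]
[0.47909064 0.68592453 0.06263645]
88 264 [0.51866901 0.09648859 0.16031846]
187 252 [0.49696476 0.19504122 0.15898606]
140 257 [0.50099615 0.15353392 0.16867661]
shift [183.1  19.5  23.4] norm 186 cur 95.2 turn -0.006 or 3.135 j6 -1.05
```

```bash
python3 -m crank '[[[20,5,6],0,0.2],[[25,5,6],0,0.2],[[25,5,6],0,0.2],[[25,4,5],0,0.2],[[25,0,0],0,0.2],[[20,0,0],0,0.2],[[15,0,0],0,0.2],[[10,0,0],0,0.2],[[0,0,0],0,0.2],[[0,0,0],0,0.2]]'
python3 -c "
from h import *
d=snap('wrist','w3.png'); masks('wrist',d,'pencil')
to((.426,.3475,.1385),95.6)
"
```

```text
time_s: 7.1
position: [0.4256, 0.3477, 0.157]
orientation: [0.707, -0.033, 0.706, 0.033]
force: [-0.1, 0.6, -1.0]
width: 0.403
pencil 0.56 c [424.4 346.5] size [172.6  14.6] longang 5.6 top 0.1447 n 8682 px [325. 207.]
shift [18.8 -0.4  0.3] norm 19 cur 95.3 turn -0.005 or 3.137 j6 -1.05
```

View pics/w3.png

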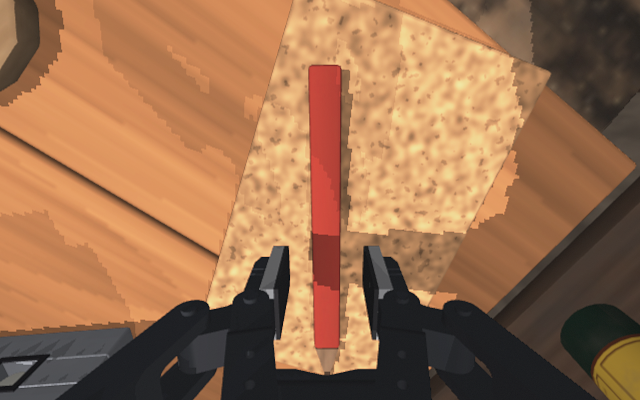

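The pencil is centred between the pads at px (325,260). I'll descend and close.

```bash
python3 -m crank '[[[8,0,0],0,0.2],[[6,0,0],0,0.2],[[4,0,0],0,0.2],[[0,0,0],0,0.2],[[0,0,0],0,1],[[0,0,0],0,1],[[0,0,0],0,1],[[0,0,0],0,1],[[0,0,0],0,1],[[0,0,0],0,1]]'
python3 -m crank '[[[-5,0,0],0,1],[[-10,0,0],0,1],[[-15,0,0],0,1],[[-20,0,0],0,1],[[-20,0,0],0,1],[[-20,0,0],0,1],[[0,0,0],0,1]]'
python3 -c "
from h import *
st();d=snap('wrist','w4.png'); masks('wrist',d,'pencil')
"
```

```text
time_s: 8.2
position: [0.4254, 0.3479, 0.1387]
orientation: [0.707, -0.033, 0.706, 0.033]
force: [-1.1, 0.1, 4.6]
width: 0.145
time_s: 8.9
position: [0.4259, 0.3482, 0.2315]
orientation: [0.708, -0.032, 0.705, 0.034]
force: [-0.8, -0.5, 0.7]
width: 0.142
t 8.9 p [0.4259 0.3482 0.2315] w 0.142 F [-0.8 -0.5  0.7]
R [[0.004, -0.093, 0.996], [0.003, 0.996, 0.093], [-1.0, 0.002, 0.004]] j [ 0.62  0.3   1.52 -0.    1.32 -1.05]
pencil 0.75 c [413.7 346. ] size [149.6  14.6] longang 5.5 top 0.2374 n 10033 px [325. 209.]
```

View pics/w4.png

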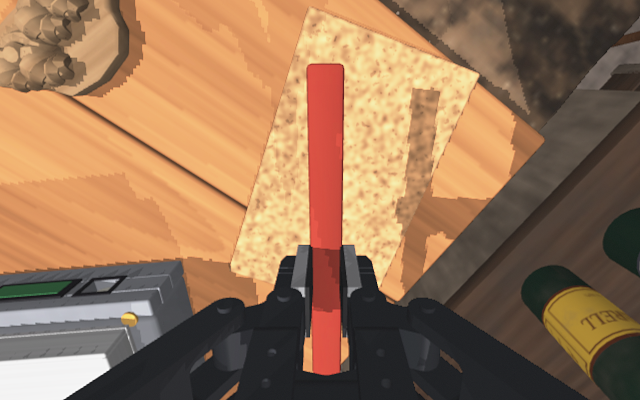

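Pencil held. Next I'll get a better view of the front face.

```bash
python3 -c "
from h import *
to((.37,.18,.25),100.5)
"
```

```text
shift [ -21.7 -161.8  -70.5] norm 178 cur 95.3 turn -0.09 or 3.051 j6 -1.05
```

```bash
python3 -m crank '[[[-5,-20,-20],0,1],[[-5,-40,-20],0,1],[[-6,-40,-20],0,1],[[-6,-40,-10],0,1],[[0,-20,0],0,1],[[0,0,0],-0.09,1],[[0,0,0],0,1],[[0,0,0],0,1]]'
python3 -c "
from h import *
st();d=snap('wrist','w5.png'); C=cloud(d); np.save('C5.npy',C)
for q in ['scale','pan','zero_face','record_face','pencil']:
        print(q,[(round(x['confidence'],2),np.round(w(d,x['point']),4).tolist()) for x in imaging.place_of('wrist',q)])
for q in ['zero_button','record_button']:
        for x in imaging.outline_of('wrist',q):
           m=x['mask'];print(q,x['confidence'],m.sum(),np.argwhere(m).mean(0)[::-1],np.median(C[m&(d['depth']>0)],0))
"
```

```text
time_s: 9.8
position: [0.3703, 0.182, 0.2497]
orientation: [0.704, -0.064, 0.705, 0.064]
force: [-0.1, -0.4, -0.2]
width: 0.144
t 9.8 p [0.3703 0.182  0.2497] w 0.144 F [-0.1 -0.4 -0.2]
R [[-0.001, -0.18, 0.984], [-0.0, 0.984, 0.18], [-1.0, -0.0, -0.001]] j [ 0.37 -0.03  1.85  0.    1.32 -1.38]
scale []
pan []
zero_face []
record_face []
pencil [(0.63, [0.3735, 0.1769, 0.2456])]
```

View pics/w5.png

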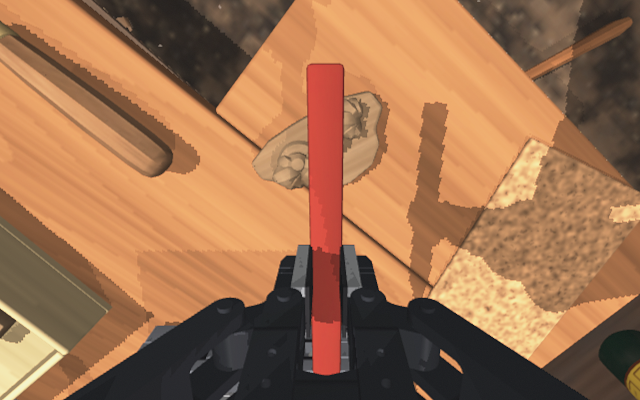

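This view looks back toward the robot and the front face is hidden, so I'll shift sideways to see it.

```bash
python3 -m crank '[[[-20,20,0],0,1],[[-20,30,10],0,1],[[-20,40,10],0,1],[[-20,40,10],0,1],[[0,10,0],0,1],[[0,0,0],0,1],[[0,0,0],0,1]]'
python3 -c "
from h import *
st();d=snap('wrist','w6.png'); C=cloud(d); np.savez('s6.npz',C=C,W=d['W'],fx=d['fx'],cx=d['cx'],cy=d['cy'],img=d['img'])
for q in ['scale','pan','zero_face','record_face']:
        print(q,[(round(x['confidence'],2),np.round(w(d,x['point']),4).tolist()) for x in imaging.place_of('wrist',q)])
for q in ['zero_button','record_button']:
        for x in imaging.outline_of('wrist',q):
           m=x['mask'];print(q,x['confidence'],m.sum(),np.argwhere(m).mean(0)[::-1],np.median(C[m&(d['depth']>0)],0))
"
```

```text
time_s: 10.9
position: [0.3743, 0.3243, 0.3295]
orientation: [0.704, -0.065, 0.705, 0.064]
force: [-0.2, -0.6, -0.2]
width: 0.139
t 10.9 p [0.3743 0.3243 0.3295] w 0.139 F [-0.2 -0.6 -0.2]
R [[-0.001, -0.182, 0.983], [-0.001, 0.983, 0.182], [-1.0, -0.001, -0.001]] j [ 0.64  0.12  1.51 -0.    1.51 -1.11]
scale [(0.76, [0.5902, 0.1597, 0.1285])]
pan [(0.8, [0.5952, 0.1619, 0.2011])]
zero_face []
record_face []
```

View pics/w6.png

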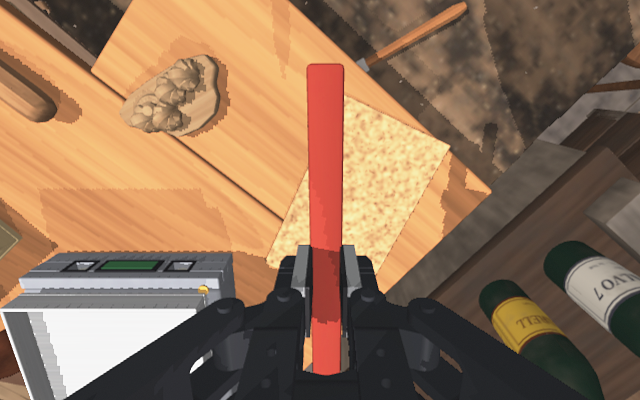

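```bash
python3 - <<'E'
from h import *
s=np.load('s6.npz');C=s['C'];img=s['img']
cv2.imwrite('pics/w6c.png',cv2.resize(img[235:325,0:260],None,fx=3,fy=3,interpolation=cv2.INTER_CUBIC))
# front face plane, search
k=(C[...,2]>.140)&(C[...,2]<.186)&(C[...,0]>.47)&(C[...,0]<.545)&(C[...,1]>.06)&(C[...,1]<.25)
P=C[k];print(len(P))
for it in range(6):
    A=np.c_[P[:,1],np.ones(len(P))];c,_,_,_=np.linalg.lstsq(A,P[:,0],rcond=None)
    r=P[:,0]-A@c; g=np.abs(r)<max(.002,.0+.01/(it+1)); P=P[g]
print('x=%.4f*y+%.4f'%tuple(c),'angle',np.degrees(np.arctan(-c[0])),len(P),r.std())
th=np.arctan(-c[0]); ey=np.array([-np.sin(th),np.cos(th)])
t=P[:,:2]@ey; print('ey extents',np.percentile(t,[0.5,99.5]), 'mid pt', )
m=np.percentile(t,[.5,99.5]).mean()
ex=np.array([np.cos(th),np.sin(th)]); nx=np.median(P[:,:2]@ex)
for n,o in [('L',.05),('R',-.05),('C',0)]:
    print(n,(nx*ex+(m+o)*ey))
print('scale centre',nx*ex+m*ey+.09*ex)
# window pixel positions: intersect rays with front plane
W=s['W'];fx=s['fx']
for u,v in [(82,267),(181,266)]:
    r=W[:3,:3]@np.array([(u-s['cx'])/fx,(v-s['cy'])/fx,1]);o=W[:3,3]
    tt=(nx-o[:2]@ex)/(r[:2]@ex);print((u,v),np.round(o+tt*r,4))
# pan rim
k=(C[...,2]>.219)&(C[...,2]<.23)&(C[...,0]>.47)&(C[...,0]<.7)&(C[...,1]>.05)&(C[...,1]<.26)
E
python3 - <<'E'
from h import *
d=snap('top');C=cloud(d)
k=(C[...,2]>.216)&(C[...,2]<.234)&(C[...,0]>.47)&(C[...,0]<.72)&(C[...,1]>.04)&(C[...,1]<.28)
print(k.sum(),cv2.minAreaRect((C[k][:,:2]*1000).astype(np.float32)))
E
```

```text
4613
x=-0.1844*y+0.5314 angle 10.450256462512304 3845 0.000776153945996331
ey extents [-0.03460861  0.14776562] mid pt
L [0.49473702 0.19962604]
R [0.5128752  0.10128477]
C [0.50380611 0.15045541]
scale centre [0.59231326 0.16677977]
(82, 267) [0.513  0.1006 0.1687]
(181, 266) [0.4952 0.1973 0.1665]
471 ((597.6842041015625, 164.53355407714844), (171.3136749267578, 170.19949340820312), 10.478814125061035)
```

View pics/w6c.png

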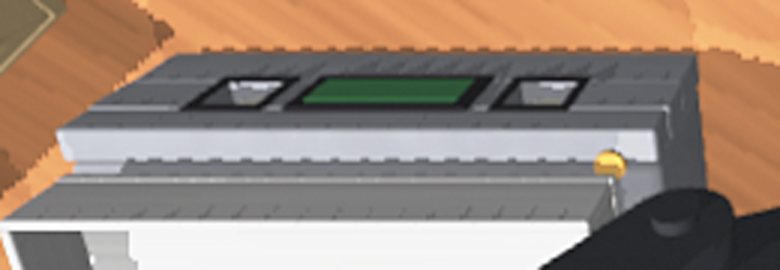

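Both windows show in front of the pan: the left one at (181,266) and the right at (82,267). The scale yaw is 10.45°. Next I'll check the height of the carved lump near the approach path.

Run:
```python
from h import *
C=np.load('s6.npz')['C']
k=(C[...,2]>.137)&(C[...,2]<.25)&(C[...,0]>.2)&(C[...,0]<.42)&(C[...,1]>.1)&(C[...,1]<.29)
v,u=np.nonzero(k); g=(u<230)&(v<150)&(u>110)
P=C[k][g];print(P.min(0),P.max(0))
to((.3891,.1783,.22),100.45)
```

```text
[0.29218389 0.12311806 0.1370004 ] [0.36967912 0.21267646 0.16486936]
shift [ 110.3 -146.6  -12.3] norm 184 cur 100.5 turn 0.0 or -3.141 j6 -1.11
```

Run:
```python
from h import *
C=np.load('s6.npz')['C']
P=C[:150,110:230].reshape(-1,3); P=P[(P[:,2]>.137)&(P[:,2]<.2)&(P[:,0]>.28)]
for x in np.arange(.28,.38,.01):
    print(round(x,2),[ (int(1000*P[q,2].max()) if (q:=(abs(P[:,0]-x-.005)<.005)&(abs(P[:,1]-y-.005)<.005)).any() else 0) for y in np.arange(.11,.22,.01)])
```

```text
0.28 [0, 0, 0, 0, 0, 0, 0, 0, 0, 0, 0]
0.29 [0, 0, 0, 0, 0, 0, 150, 155, 152, 147, 0]
0.3 [0, 0, 0, 0, 0, 145, 163, 164, 158, 147, 0]
0.31 [0, 0, 0, 0, 146, 160, 163, 164, 161, 147, 0]
0.32 [0, 0, 0, 146, 146, 164, 164, 160, 159, 147, 145]
0.33 [0, 0, 146, 153, 153, 163, 163, 160, 147, 147, 145]
0.34 [0, 145, 147, 161, 162, 163, 162, 157, 147, 147, 145]
0.35 [0, 147, 147, 164, 164, 164, 163, 158, 147, 146, 0]
0.36 [0, 146, 146, 163, 163, 161, 160, 152, 145, 0, 0]
0.37 [0, 0, 0, 0, 0, 0, 0, 0, 0, 0, 0]
```

```bash
python3 -m crank '[[[0,-20,0],0,1],[[0,-40,-4],0,1],[[10,-40,-4],0,1],[[30,-36,-4],0,1],[[30,-11,0],0,1],[[30,0,0],0,1],[[10,0,0],0,1],[[0,0,0],0,1]]'
python3 - <<'E'
from h import *
s,M=st();d=snap('wrist'); C=cloud(d)
for m in imaging.outline_of('wrist','pencil')[:1]:
    P=C[m['mask']&(d['depth']>0)]; L=(P-s['position'])@M
    L=L[(abs(L[:,1])<.006)&(L[:,2]<-.02)&(L[:,2]>-.086)]
    print(m['confidence'],'tool: slope top x vs z',np.polyfit(L[:,2],L[:,0],1),'lat',L[:,1].mean(),'z range',L[:,2].min(),L[:,2].max())
for c in ['top','side']:
    d=snap(c,c+'7.png'); C=cloud(d)
    print(c,'origin',[(round(x['confidence'],2),np.round(w(d,x['point']),4).tolist()) for x in imaging.place_of(c,'pencil')])
to((.3891,.1783,.1697),100.45)
E
python3 -c "
import cv2
a=cv2.imread('pics/side7.png');cv2.imwrite('pics/s7c.png',cv2.resize(a[140:260,240:420],None,fx=4,fy=4,interpolation=cv2.INTER_CUBIC))"
```

```text
time_s: 12.1
position: [0.3892, 0.1783, 0.2198]
orientation: [0.704, -0.065, 0.705, 0.065]
force: [-0.6, -0.3, -0.1]
width: 0.142
t 12.1 p [0.3892 0.1783 0.2198] w 0.142 F [-0.6 -0.3 -0.1]
R [[-0.002, -0.182, 0.983], [-0.001, 0.983, 0.182], [-1.0, -0.0, -0.002]] j [ 0.34  0.04  1.86  0.    1.25 -1.41]
0.71 tool: slope top x vs z [ 0.00109711 -0.00530657] lat -9.927016573589468e-05 z range -0.08584494562152965 -0.02000216116069971
top origin [(0.57, [0.392, 0.1758, 0.217])]
side origin [(0.7, [0.3928, 0.1796, 0.2184])]
shift [51.5 -0.2 -0.8] norm 52 cur 100.5 turn 0.001 or -3.14 j6 -1.41
```

View pics/s7c.png

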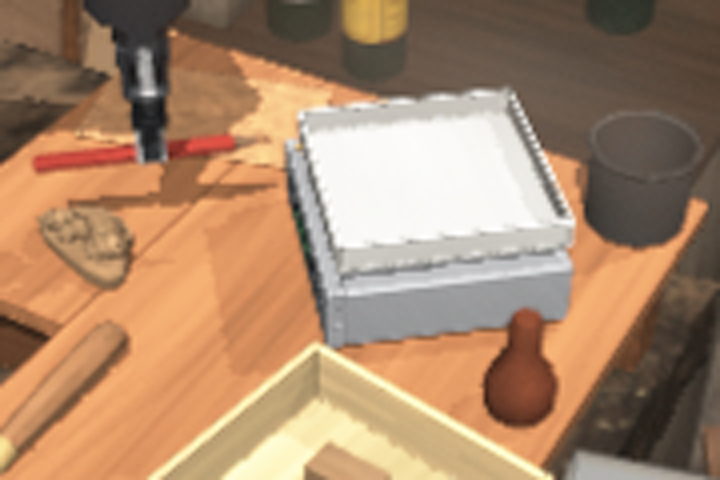

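View pics/top7.png

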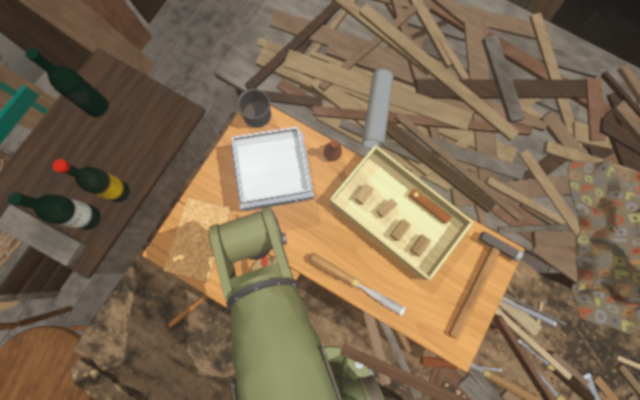

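The pencil is level and aligned with the left window. I'll descend and advance.

```bash
python3 -m crank '[[[20,0,0],0,1],[[15,0,0],0,1],[[10,0,0],0,1],[[5,0,0],0,1],[[0,0,0],0,1],[[0,0,8],0,1],[[0,0,6],0,1],[[0,0,4],0,1],[[0,0,0],0,1],[[0,0,0],0,1]]'
python3 -m crank '[[[0,0,2],0,1],[[0,0,2],0,1],[[0,0,0],0,1]]'
python3 -m crank '[[[0,0,2],0,1],[[0,0,0],0,1],[[0,0,0],0,1]]'
python3 -c "
from h import *
st();snap('side','side8.png')
import cv2
a=cv2.imread('pics/side8.png');cv2.imwrite('pics/s8c.png',cv2.resize(a[140:260,240:420],None,fx=4,fy=4,interpolation=cv2.INTER_CUBIC))"
```

```text
time_s: 13.4
position: [0.4071, 0.1816, 0.1703]
orientation: [0.704, -0.065, 0.704, 0.065]
force: [-0.4, 1.9, -0.0]
width: 0.142
time_s: 13.7
position: [0.4112, 0.1824, 0.1703]
orientation: [0.704, -0.065, 0.704, 0.065]
force: [-0.3, -0.5, -0.6]
width: 0.138
time_s: 14.0
position: [0.4129, 0.1827, 0.1702]
orientation: [0.704, -0.065, 0.704, 0.065]
force: [-1.2, -0.2, -0.7]
width: 0.138
t 14.0 p [0.4129 0.1827 0.1702] w 0.138 F [-1.2 -0.2 -0.7]
R [[-0.0, -0.182, 0.983], [-0.0, 0.983, 0.182], [-1.0, -0.0, -0.0]] j [ 0.34  0.15  1.86  0.    1.14 -1.42]
```

View pics/s8c.png

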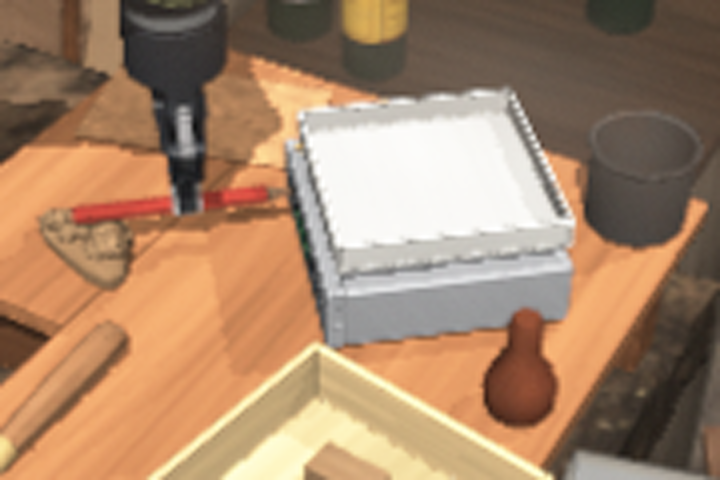

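```bash
python3 -m crank '[[[0,0,2],0,1],[[0,0,0],0,1],[[0,0,0],0,1]]'
python3 -m crank '[[[0,0,2],0,1],[[0,0,0],0,1],[[0,0,0],0,1]]'
python3 -m crank '[[[0,0,1],0,1],[[0,0,0],0,1],[[0,0,0],0,1]]'
```

```text
time_s: 14.35
position: [0.4149, 0.183, 0.1702]
orientation: [0.704, -0.065, 0.704, 0.065]
force: [-1.7, -0.0, -0.3]
width: 0.145
time_s: 14.65
position: [0.4167, 0.1834, 0.1701]
orientation: [0.704, -0.065, 0.704, 0.065]
force: [-6.5, -1.3, 0.5]
width: 0.142
time_s: 14.95
position: [0.4172, 0.1834, 0.1699]
orientation: [0.703, -0.065, 0.705, 0.065]
force: [-9.0, -1.4, 0.3]
width: 0.138
```

```bash
python3 -c "
from h import *
st();snap('side','side9.png');d=snap('wrist','w9.png')
import cv2
a=cv2.imread('pics/side9.png');cv2.imwrite('pics/s9c.png',cv2.resize(a[160:220,260:360],None,fx=8,fy=8,interpolation=cv2.INTER_CUBIC))"
```

```text
t 14.95 p [0.4172 0.1834 0.1699] w 0.138 F [-9.  -1.4  0.3]
R [[-0.002, -0.182, 0.983], [-0.001, 0.983, 0.182], [-1.0, -0.0, -0.002]] j [ 0.33  0.16  1.85  0.    1.14 -1.42]
```

View pics/s9c.png

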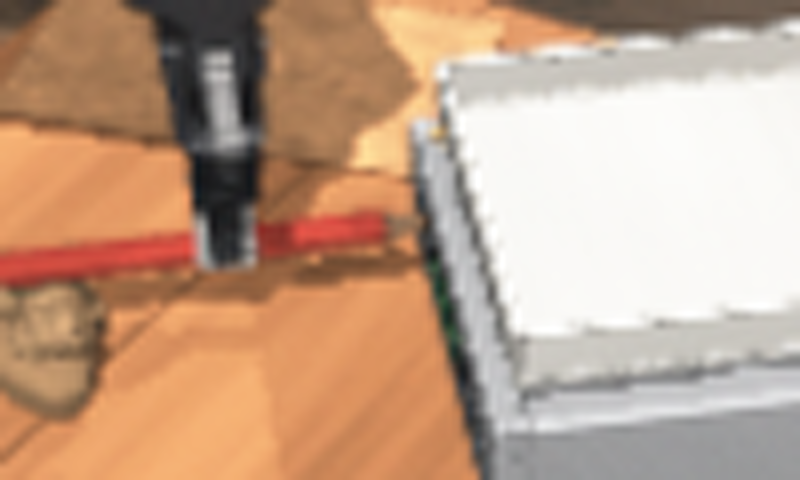

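View pics/w9.png

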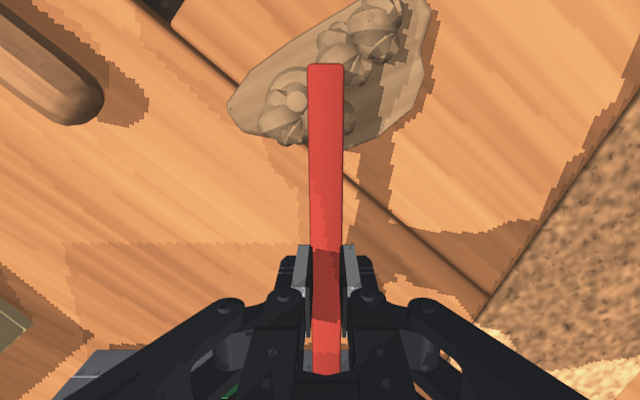

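Force rose sharply at the end, so I'll check for the spring signature by backing off in small steps.

```bash
f(){ python3 -c "
from rig import robot
import numpy as np
s=robot.sense();print(np.round(s['force'],1),np.round(s['position'],4))"; }
python3 -m crank '[[[0,0,-1],0,1],[[0,0,0],0,1]]' >/dev/null;f; python3 -m crank '[[[0,0,0],0,1]]'>/dev/null;f;python3 -m crank '[[[0,0,0],0,1]]'>/dev/null;f
python3 -m crank '[[[0,0,-1],0,1],[[0,0,0],0,1]]' >/dev/null;f; python3 -m crank '[[[0,0,0],0,1]]'>/dev/null;f;python3 -m crank '[[[0,0,0],0,1]]'>/dev/null;f
python3 -m crank '[[[0,0,-1],0,1],[[0,0,0],0,1]]' >/dev/null;f; python3 -m crank '[[[0,0,0],0,1]]'>/dev/null;f;python3 -m crank '[[[0,0,0],0,1]]'>/dev/null;f
python3 -m crank '[[[0,0,-1],0,1],[[0,0,0],0,1]]' >/dev/null;f; python3 -m crank '[[[0,0,0],0,1]]'>/dev/null;f;python3 -m crank '[[[0,0,0],0,1]]'>/dev/null;f
python3 -m crank '[[[0,0,-2],0,1],[[0,0,0],0,1]]' >/dev/null;f; python3 -m crank '[[[0,0,0],0,1]]'>/dev/null;f;python3 -m crank '[[[0,0,0],0,1]]'>/dev/null;f
```

```text
[-5.3 -0.4  0.1] [0.4167 0.1834 0.1702]
[-5.3 -1.  -0.5] [0.4167 0.1834 0.1702]
[-5.7 -0.8 -0.2] [0.4167 0.1834 0.1701]
[-3.2 -1.9 -0.6] [0.416  0.1832 0.1703]
[-3.  -1.2 -0.6] [0.416  0.1832 0.1703]
[-3.1 -0.9 -1.2] [0.4161 0.1832 0.1703]
[-1.7 -1.2 -0.1] [0.415  0.1831 0.1703]
[-2.3  0.5 -0.4] [0.415  0.1831 0.1703]
[-2.6 -0.2 -0.5] [0.415  0.183  0.1703]
[-1.6 -1.4 -0. ] [0.414  0.1829 0.1703]
[-2.2 -0.6 -0.8] [0.4141 0.1829 0.1703]
[-1.7 -0.2 -0.7] [0.414  0.1829 0.1703]
[ 0.5 -0.1  0.2] [0.4121 0.1825 0.1704]
[-0.3  0.   0.1] [0.4122 0.1826 0.1704]
[-0.3  0.6 -0.4] [0.4122 0.1825 0.1704]
```

The spring shows clearly: 0 → 1.8 → 2.3 → 3.1 N and then a hard stop, so zero was pressed fully. Next the pencil goes back on the mat.

```bash
python3 -m crank '[[[0,0,-5],0,1],[[0,0,-15],0,1],[[0,0,-10],0,1],[[-15,0,0],0,1],[[-30,0,0],0,1],[[-30,0,0],0,1],[[0,0,0],0,1]]'
python3 -c "
from h import *
st();to((.42,.352,.25),100.45);to((.42,.352,.1392))"
```

```text
time_s: 17.75
position: [0.3834, 0.1774, 0.2488]
orientation: [0.706, -0.064, 0.702, 0.065]
force: [0.3, -0.1, -1.1]
width: 0.135
t 17.75 p [0.3834 0.1774 0.2488] w 0.135 F [ 0.3 -0.1 -1.1]
R [[0.006, -0.182, 0.983], [0.002, 0.983, 0.182], [-1.0, 0.001, 0.006]] j [ 0.35 -0.01  1.83 -0.    1.31 -1.41]
shift [ -0.6 165.   67.8] norm 178 cur 100.5 turn 0.001 or -3.141 j6 -1.41
shift [110.2 164.9  67.1] norm 209
```

```bash
python3 -m crank '[[[0,25,10],0,1],[[0,40,16],0,1],[[0,40,16],0,1],[[0,40,16],0,1],[[0,20,10],0,1],[[30,0,0],0,1],[[40,0,0],0,1],[[20,0,0],0,1],[[10,0,0],0,1],[[0,0,0],0,1]]'
python3 -c "
from h import *
st();to((.42,.352,.1392),100.45)"
```

```text
time_s: 18.75
position: [0.4189, 0.3513, 0.1442]
orientation: [0.704, -0.065, 0.705, 0.064]
force: [-0.4, 0.9, -0.1]
width: 0.143
t 18.75 p [0.4189 0.3513 0.1442] w 0.143 F [-0.4  0.9 -0.1]
R [[-0.002, -0.182, 0.983], [-0.001, 0.983, 0.182], [-1.0, -0.001, -0.002]] j [ 0.63  0.38  1.63 -0.    1.14 -1.12]
shift [5.  0.5 1.2] norm 5 cur 100.5 turn 0.001 or -3.141 j6 -1.12
```

```bash
python3 -m crank '[[[4.5,0,0],0,1],[[0,0,0],0,1],[[0,0,0],0,1]]'
python3 -m crank '[[[0,0,0],0,0.2],[[0,0,0],0,0.2],[[0,0,0],0,0.2],[[0,0,0],0,0.2],[[-20,0,0],0,0.2],[[-40,0,0],0,0.2],[[-40,0,0],0,-0.2],[[-40,0,0],0,-0.2],[[-20,0,0],0,-0.2],[[0,0,0],0,-0.2]]'
python3 -c "
from h import *
st();d=snap('wrist','w10.png');masks('wrist',d,'pencil');masks('wrist',d,'mat')
to((.46,-.15,.34),57)"
```

```text
time_s: 19.05
position: [0.4196, 0.3518, 0.1416]
orientation: [0.705, -0.064, 0.704, 0.065]
force: [0.1, 0.4, 0.5]
width: 0.141
time_s: 20.05
position: [0.4199, 0.3521, 0.304]
orientation: [0.706, -0.064, 0.703, 0.066]
force: [-0.3, 1.0, 0.3]
width: 0.603
t 20.05 p [0.4199 0.3521 0.304 ] w 0.603 F [-0.3  1.   0.3]
R [[0.004, -0.182, 0.983], [0.003, 0.983, 0.182], [-1.0, 0.002, 0.005]] j [ 0.63  0.25  1.42 -0.    1.47 -1.12]
pencil 0.94 c [419.7 350.4] size [175.8  14.6] longang 10.5 top 0.1449 n 2793 px [325. 157.]
mat 0.86 c [414.5 358.6] size [122.4 202.9] longang -14.2 top 0.1365 n 24488 px [339. 153.]
shift [ -40.  -500.6  -51.2] norm 505 cur 100.5 turn 0.759 or -2.382 j6 -1.12
```

View pics/w10.png

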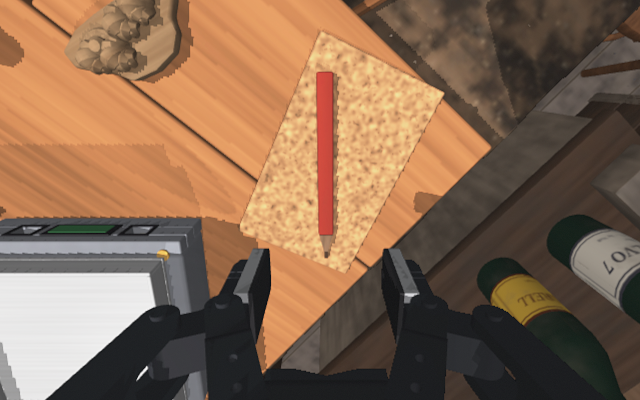

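The pencil lies on the mat with its middle at px (325,157). Now to the bin.

```bash
python3 -m crank '[[[-10,-49,-5],0,-0.2],[[-10,-48,-5],0,-0.2],[[-10,-48,-5],0,-0.2],[[-10,-48,-5],0,-0.2],[[0,-49,-5],0,-0.2],[[0,-49,-5],0,-0.2],[[0,-49,-5],0,-0.2],[[0,-49,-5],0,-0.2],[[0,-49,-5],0,-0.2],[[0,-49,-5],0,-0.2]]'
python3 -m crank '[[[0,0,0],0.15,-0.2],[[0,0,0],0.15,-0.2],[[0,0,0],0.15,-0.2],[[0,0,0],0.15,-0.2],[[0,0,0],0.15,-0.2],[[0,0,0],0,-0.2]]'
python3 -c "
from h import *
st();d=snap('wrist','w11.png');o=masks('wrist',d,'block_2');masks('wrist',d,'bevel');masks('wrist',d,'bin')
for b in o: to((*b['c'],.30),np.degrees(b['ang'])+90)
"
```

```text
time_s: 21.2
position: [0.4584, -0.1381, 0.3395]
orientation: [0.704, -0.064, 0.705, 0.065]
force: [1.9, 0.9, -0.4]
width: 0.601
time_s: 21.8
position: [0.4587, -0.136, 0.3395]
orientation: [0.678, 0.199, 0.679, -0.199]
force: [0.0, -0.9, 0.7]
width: 0.599
t 21.8 p [ 0.4587 -0.136   0.3395] w 0.599 F [ 0.  -0.9  0.7]
R [[-0.002, 0.539, 0.842], [0.001, 0.842, -0.539], [-1.0, -0.0, -0.002]] j [-0.36  0.08  1.54  0.    1.53 -1.37]
block_2 0.97 c [ 439.2 -175.7] size [26.9 53.4] longang -38.3 top 0.1654 n 1618 px [282. 172.]
block_2 0.84 c [ 498.4 -142.5] size [23.9 53.7] longang -50.0 top 0.1623 n 1356 px [343. 202.]
block_2 0.68 c [ 399.9 -227.6] size [29.1 52.3] longang -36.0 top 0.1625 n 1983 px [216. 167.]
block_2 0.59 c [535.5 -82.4] size [27.8 50.5] longang -36.1 top 0.163 n 1659 px [412. 201.]
bevel 0.62 c [ 463.8 -224.7] size [124.7 132.2] longang -38.8 top 0.1568 n 2355 px [255. 259.]
bin 0.68 c [ 486.7 -173.7] size [322.4 193. ] longang 50.7 top 0.1851 n 53951 px [305. 199.]
shift [ 40.3 -44.    4.6] norm 60 cur 57.7 turn 0.106 or -3.036 j6 -1.37
shift [40.3 15.6 36.9] norm 57 cur 57.7 turn 0.31 or -2.832 j6 -1.37
shift [  40.3 -108.9   -0.9] norm 116 cur 57.7 turn 0.066 or -3.076 j6 -1.37
shift [40.3 86.2 36.2] norm 102 cur 57.7 turn 0.067 or -3.075 j6 -1.37
```

View pics/w11.png

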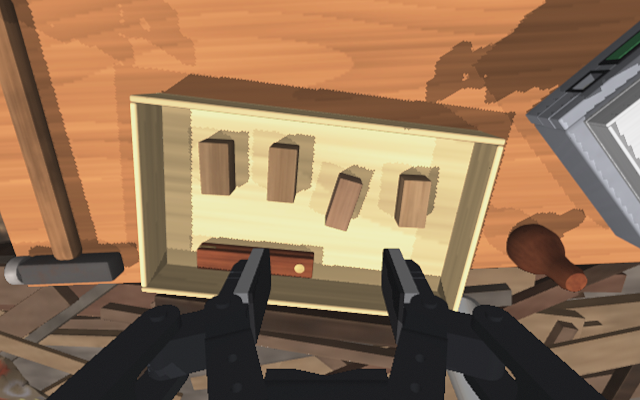

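Block masks match the listed sizes. Taking block_6 (px 412,201) first.

```bash
python3 -m crank '[[[0,30,12],0,0],[[10,40,17],0,0],[[30,16,7],0.067,0],[[40,0,0],0,0],[[40,0,0],0,0],[[20,0,0],0,0],[[10,0,0],0,0],[[0,0,0],0,0],[[0,0,0],0,0]]'
python3 -c "
from h import *
st();d=snap('wrist','w12.png');to((.5355,-.0824,.143),53.9)
"
```

```text
time_s: 22.9
position: [0.5359, -0.0829, 0.1919]
orientation: [0.673, 0.22, 0.671, -0.22]
force: [0.2, -0.7, 1.3]
width: 0.5
t 22.9 p [ 0.5359 -0.0829  0.1919] w 0.5 F [ 0.2 -0.7  1.3]
R [[0.002, 0.592, 0.806], [-0.0, 0.806, -0.592], [-1.0, 0.001, 0.002]] j [-0.22  0.32  1.59  0.    1.23 -1.16]
shift [49.2  0.1 -0.9] norm 49 cur 53.7 turn -0.003 or 3.138 j6 -1.16
```

View pics/w12.png

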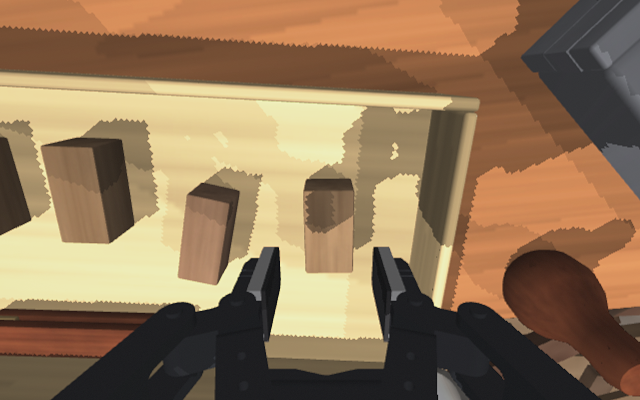

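Block_6 is centred between the fingers at (328,225). Grasp and lift.

```bash
python3 -m crank '[[[20,0,0],0,0],[[18,0,0],0,0],[[8,0,0],0,0],[[2,0,0],0,0],[[0,0,0],0,0],[[0,0,0],0,1],[[0,0,0],0,1],[[0,0,0],0,1],[[0,0,0],0,1],[[0,0,0],0,1]]'
python3 -m crank '[[[-10,0,0],0,1],[[-30,0,0],0,1],[[-40,0,0],0,1],[[-40,0,0],0,1],[[0,0,0],-0.14,1],[[0,0,0],-0.14,1],[[0,0,0],-0.14,1],[[0,0,0],-0.14,1],[[0,0,0],-0.14,1],[[0,0,0],-0.115,1]]'
python3 -c "
from h import *
st();to((.6246,.2094,.260),100.45)
"
```

```text
time_s: 23.95
position: [0.536, -0.0829, 0.144]
orientation: [0.673, 0.22, 0.671, -0.22]
force: [0.6, -0.6, 6.3]
width: 0.305
time_s: 24.95
position: [0.5354, -0.0828, 0.2636]
orientation: [0.704, -0.066, 0.704, 0.066]
force: [0.6, -0.5, -0.6]
width: 0.307
t 24.95 p [ 0.5354 -0.0828  0.2636] w 0.307 F [ 0.6 -0.5 -0.6]
R [[0.0, -0.186, 0.983], [-0.0, 0.983, 0.186], [-1.0, -0.0, 0.0]] j [-0.22  0.26  1.5   0.    1.38 -1.98]
shift [  3.6 270.5 142. ] norm 306 cur 100.7 turn 0.005 or -3.137 j6 -1.98
```

```bash
python3 -m crank '[[[0,20,10],0,1],[[0,40,20],0,1],[[0,42,22],0,1],[[0,42,22],0,1],[[0,42,22],0,1],[[0,42,22],0,1],[[0,30,17],0,1],[[0,12,7],0,1],[[0,0,0],0,1],[[0,0,0],0,1]]'
python3 -c "
from h import *
st();to((.6246,.2094,.211),100.45)
d=snap('wrist','w13.png')"
```

```text
time_s: 25.95
position: [0.6263, 0.2078, 0.2631]
orientation: [0.704, -0.064, 0.704, 0.064]
force: [-0.4, 0.2, -0.5]
width: 0.307
t 25.95 p [0.6263 0.2078 0.2631] w 0.307 F [-0.4  0.2 -0.5]
R [[0.0, -0.18, 0.984], [-0.0, 0.984, 0.18], [-1.0, -0.0, -0.0]] j [ 0.27  0.54  1.12 -0.    1.49 -1.49]
shift [52.1  1.8 -1.4] norm 52 cur 100.4 turn -0.001 or 3.14 j6 -1.49
```

View pics/w13.png

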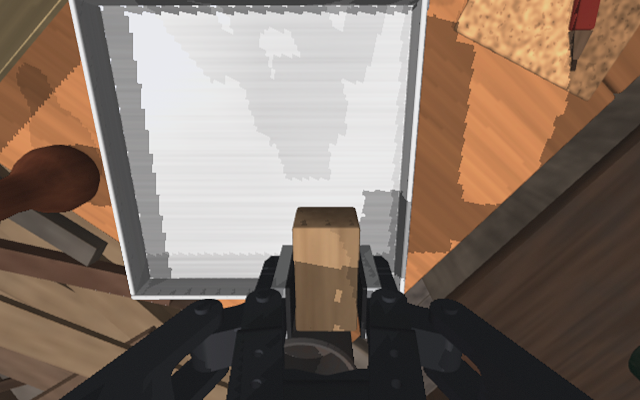

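```bash
python3 -m crank '[[[25,0,0],0,1],[[15,0,0],0,1],[[8,0,0],0,1],[[3,0,0],0,1],[[0,0,0],0,1],[[0,0,0],0,0.15],[[0,0,0],0,0.15],[[0,0,0],0,0.15],[[0,0,0],0,0.15]]'
python3 -m crank '[[[-10,0,0],0,0.15],[[-30,0,0],0,0.15],[[-40,0,0],0,0.15],[[-40,0,0],0,0.15],[[0,0,0],0,0.15]]'
python3 -c "
from h import *
st()
d=snap('wrist','w14.png');masks('wrist',d,'block_2');to((.498,-.1425,.30),40)"
```

```text
time_s: 26.9
position: [0.6265, 0.2084, 0.212]
orientation: [0.704, -0.064, 0.704, 0.064]
force: [-0.6, 0.2, 0.4]
width: 0.428
time_s: 27.4
position: [0.6272, 0.2086, 0.3392]
orientation: [0.708, -0.063, 0.701, 0.065]
force: [0.3, 1.3, 0.8]
width: 0.423
t 27.4 p [0.6272 0.2086 0.3392] w 0.423 F [0.3 1.3 0.8]
R [[0.01, -0.18, 0.984], [0.003, 0.984, 0.18], [-1.0, 0.001, 0.01]] j [ 0.27  0.51  0.98 -0.    1.64 -1.49]
block_2 0.63 c [625.2 206.8] size [50.5 27.3] longang 10.4 top 0.2281 n 2324 px [325. 183.]
shift [  32.6 -322.  -189.7] norm 375 cur 100.4 turn 1.054 or -2.088 j6 -1.49
```

View pics/w14.png

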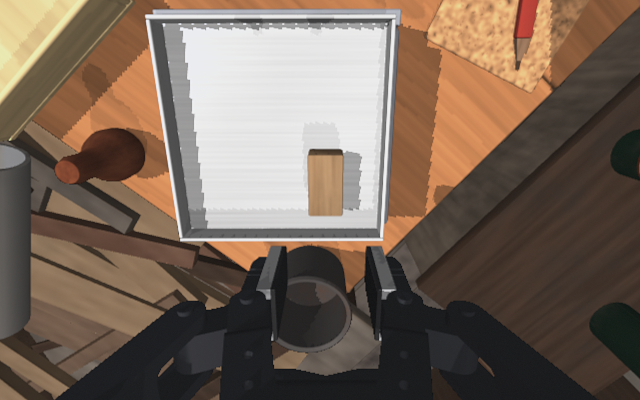

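Block_6 is in the pan at px (325,183). Next is block_3.

```bash
python3 -m crank '[[[0,-30,-20],0,0],[[4,-42,-25],0,0],[[4,-42,-25],0,0],[[4,-42,-25],0,0],[[4,-42,-25],0,0],[[4,-42,-25],0,0],[[4,-42,-25],0,0],[[4,-40,-20],0,0],[[0,0,0],0.15,0],[[0,0,0],0.15,0]]' >/dev/null
python3 -m crank '[[[10,0,0],0.15,0],[[10,0,0],0.15,0],[[10,0,0],0.15,0],[[10,0,0],0.15,0],[[10,0,0],0.15,0],[[0,0,0],0,0],[[0,0,0],0,0]]'
python3 -c "
from h import *
st();d=snap('wrist','w15.png');masks('wrist',d,'block_2');to((.498,-.1425,.145),40)"
```

```text
time_s: 29.2
position: [0.4974, -0.1426, 0.2535]
orientation: [0.642, 0.296, 0.642, -0.296]
force: [-0.3, 0.8, 0.8]
width: 0.495
t 29.2 p [ 0.4974 -0.1426  0.2535] w 0.495 F [-0.3  0.8  0.8]
R [[-0.001, 0.761, 0.649], [0.0, 0.649, -0.761], [-1.0, -0.0, -0.001]] j [-0.35  0.21  1.58  0.    1.35 -1.06]
block_2 0.7 c [ 439.8 -175.9] size [27.3 54.3] longang -38.2 top 0.1653 n 3528 px [237. 178.]
block_2 0.63 c [ 498.2 -142.3] size [23.6 52.9] longang -49.8 top 0.1623 n 2426 px [328. 194.]
block_2 0.58 c [ 400.1 -227.6] size [29.9 52.4] longang -35.9 top 0.1624 n 3817 px [155. 195.]
shift [1.091e+02 3.000e-01 1.000e-01] norm 109 cur 40.4 turn 0.007 or -3.134 j6 -1.06
```

View pics/w15.png

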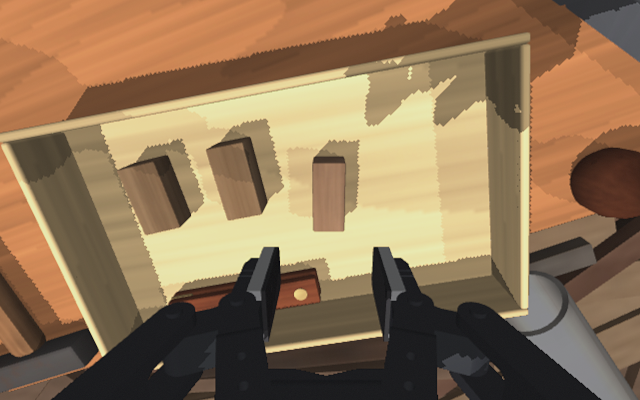

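Aligned over block_3 at (328,194). Descend, grasp, lift and turn.

```bash
python3 -m crank '[[[30,0,0],0,0],[[40,0,0],0,0],[[25,0,0],0,0],[[10,0,0],0,0],[[3.5,0,0],0,0],[[0,0,0],0,1],[[0,0,0],0,1],[[0,0,0],0,1],[[0,0,0],0,1],[[0,0,0],0,1]]'
python3 -m crank '[[[-10,0,0],0,1],[[-30,0,0],0,1],[[-40,0,0],0,1],[[-40,0,0],-0.15,1],[[0,0,0],-0.15,1],[[0,0,0],-0.15,1],[[0,0,0],-0.15,1],[[0,0,0],-0.15,1],[[0,0,0],-0.15,1],[[0,0,0],-0.15,1]]'
python3 -c "
from h import *
st();to((.5538,.1963,.260),100.45)
"
```

```text
time_s: 30.3
position: [0.4983, -0.1428, 0.1467]
orientation: [0.642, 0.298, 0.641, -0.297]
force: [-0.1, 0.6, 6.8]
width: 0.26
time_s: 31.3
position: [0.4975, -0.1426, 0.2662]
orientation: [0.704, -0.066, 0.704, 0.066]
force: [-0.7, 0.1, 0.4]
width: 0.257
t 31.3 p [ 0.4975 -0.1426  0.2662] w 0.257 F [-0.7  0.1  0.4]
R [[0.001, -0.186, 0.982], [-0.0, 0.982, 0.186], [-1.0, -0.0, 0.001]] j [-0.35  0.2   1.56 -0.    1.38 -2.11]
shift [  6.2 322.5 118.5] norm 344 cur 100.7 turn 0.005 or -3.136 j6 -2.11
```

```bash
python3 -m crank '[[[0,20,8],0,1],[[0,42,15],0,1],[[0,44,16],0,1],[[0,44,16],0,1],[[0,44,16],0,1],[[0,44,16],0,1],[[0,44,16],0,1],[[0,28,10],0,1],[[0,12,5],0,1],[[0,0,0],0,1]]'
python3 -c "
from h import *
st();to((.5538,.1963,.213),100.45)
d=snap('wrist','w16.png')"
```

```text
time_s: 32.3
position: [0.5556, 0.1962, 0.2655]
orientation: [0.704, -0.065, 0.704, 0.065]
force: [1.0, -0.1, -0.2]
width: 0.263
t 32.3 p [0.5556 0.1962 0.2655] w 0.263 F [ 1.  -0.1 -0.2]
R [[0.0, -0.182, 0.983], [-0.0, 0.983, 0.182], [-1.0, -0.0, 0.0]] j [ 0.28  0.37  1.35 -0.    1.42 -1.48]
shift [52.5  0.4 -1.7] norm 53 cur 100.5 turn 0.001 or -3.141 j6 -1.48
```

View pics/w16.png

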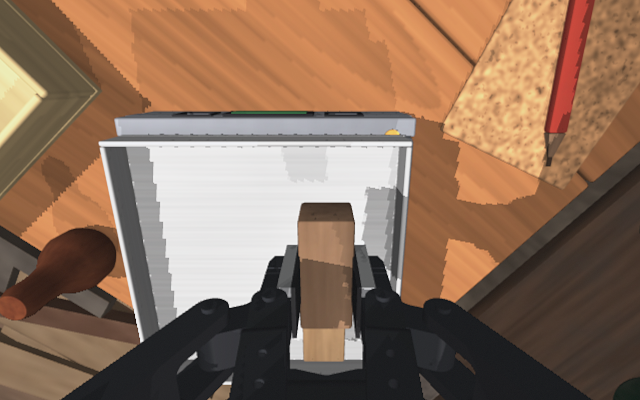

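```bash
python3 -m crank '[[[25,0,0],0,1],[[15,0,0],0,1],[[8,0,0],0,1],[[3,0,0],0,1],[[0,0,0],0,1],[[0,0,0],0,0.2],[[0,0,0],0,0.2],[[0,0,0],0,0.2],[[0,0,0],0,0.2]]'
python3 -m crank '[[[-10,0,0],0,0.15],[[-30,0,0],0,0.15],[[-40,0,0],0,0.15],[[-40,0,0],0,0.15],[[0,0,0],0,0.15]]'
python3 -c "
from h import *
st()
d=snap('wrist','w17.png');masks('wrist',d,'block_2');to((.4398,-.1758,.30),51.8)"
```

```text
time_s: 33.25
position: [0.5557, 0.1954, 0.2145]
orientation: [0.704, -0.064, 0.704, 0.064]
force: [-0.2, -0.5, -0.3]
width: 0.402
time_s: 33.75
position: [0.5565, 0.1957, 0.341]
orientation: [0.708, -0.063, 0.701, 0.065]
force: [0.4, 0.3, 0.2]
width: 0.423
t 33.75 p [0.5565 0.1957 0.341 ] w 0.423 F [0.4 0.3 0.2]
R [[0.009, -0.18, 0.984], [0.003, 0.984, 0.18], [-1.0, 0.001, 0.01]] j [ 0.28  0.33  1.23  0.    1.57 -1.48]
block_2 0.97 c [555.1 193.7] size [53.6 23.5] longang 10.2 top 0.2273 n 2104 px [325. 182.]
block_2 0.56 c [624.9 206.6] size [50.6 27. ] longang 9.9 top 0.2279 n 1983 px [325. 260.]
shift [  35.  -344.2 -181. ] norm 390 cur 100.4 turn 0.848 or -2.294 j6 -1.48
```

View pics/w17.png

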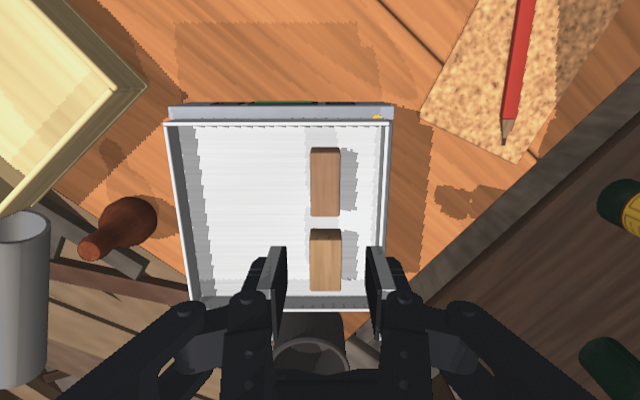

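Two blocks are in the pan at (325,182) and (325,260). Next is block_2.

```bash
python3 -m crank '[[[0,-30,-16],0,0],[[5,-42,-23],0,0],[[5,-42,-23],0,0],[[5,-42,-23],0,0],[[5,-42,-23],0,0],[[5,-42,-23],0,0],[[5,-42,-23],0,0],[[5,-42,-18],0,0],[[0,-20,-9],0,0],[[0,0,0],0.1,0]]' >/dev/null
python3 -m crank '[[[10,0,0],0.15,0],[[10,0,0],0.15,0],[[10,0,0],0.15,0],[[10,0,0],0.15,0],[[10,0,0],0.148,0],[[0,0,0],0,0],[[0,0,0],0,0]]'
python3 -c "
from h import *
st();d=snap('wrist','w18.png');masks('wrist',d,'block_2');to((.4395,-.1758,.145),51.8)"
```

```text
time_s: 35.55
position: [0.4394, -0.1755, 0.249]
orientation: [0.668, 0.23, 0.669, -0.23]
force: [-0.2, -0.6, 0.8]
width: 0.504
t 35.55 p [ 0.4394 -0.1755  0.249 ] w 0.504 F [-0.2 -0.6  0.8]
R [[-0.001, 0.615, 0.789], [0.0, 0.789, -0.615], [-1.0, -0.0, -0.001]] j [-0.46  0.11  1.7   0.    1.33 -1.37]
block_2 0.77 c [ 400.  -227.2] size [28.8 52.3] longang -35.3 top 0.1624 n 3311 px [238. 196.]
block_2 0.58 c [ 439.4 -175.9] size [26.8 54.1] longang -38.3 top 0.1653 n 3002 px [327. 196.]
shift [ 1.046e+02 -2.000e-01 -1.000e-01] norm 105 cur 52.0 turn 0.003 or -3.138 j6 -1.37
```

View pics/w18.png

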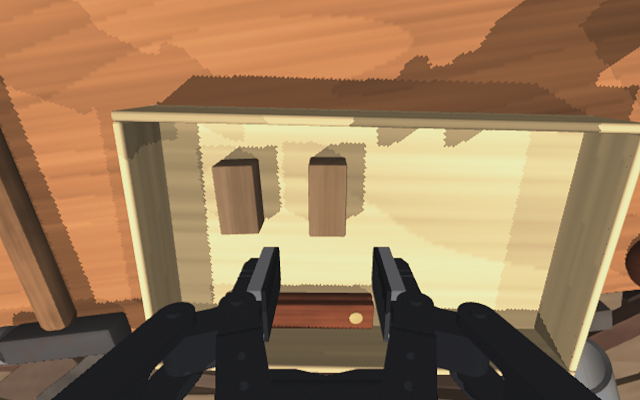

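Aligned over block_2 at (327,196).

```bash
python3 -m crank '[[[30,0,0],0,0],[[40,0,0],0,0],[[20,0,0],0,0],[[10,0,0],0,0],[[3.5,0,0],0,0],[[0,0,0],0,1],[[0,0,0],0,1],[[0,0,0],0,1],[[0,0,0],0,1],[[0,0,0],0,1]]'
python3 -m crank '[[[-10,0,0],0,1],[[-30,0,0],0,1],[[-40,0,0],0,1],[[-40,0,0],-0.147,1],[[0,0,0],-0.14,1],[[0,0,0],-0.14,1],[[0,0,0],-0.14,1],[[0,0,0],-0.14,1],[[0,0,0],-0.14,1],[[0,0,0],0,1]]'
python3 -c "
from h import *
st();to((.6392,.1307,.265),100.45)
"
```

```text
time_s: 36.65
position: [0.4401, -0.1759, 0.1468]
orientation: [0.669, 0.231, 0.667, -0.231]
force: [-0.3, -0.4, 7.9]
width: 0.299
time_s: 37.65
position: [0.4395, -0.1756, 0.2664]
orientation: [0.704, -0.065, 0.704, 0.064]
force: [-0.2, 0.9, -1.5]
width: 0.303
t 37.65 p [ 0.4395 -0.1756  0.2664] w 0.303 F [-0.2  0.9 -1.5]
R [[0.0, -0.182, 0.983], [-0.0, 0.983, 0.182], [-1.0, -0.0, 0.0]] j [-0.46  0.1   1.68 -0.    1.36 -2.21]
shift [  1.4 264.9 252. ] norm 366 cur 100.5 turn 0.0 or -3.141 j6 -2.21
```

```bash
python3 -m crank '[[[0,15,15],0,1],[[0,32,30],0,1],[[0,34,32],0,1],[[0,34,32],0,1],[[0,34,32],0,1],[[0,34,32],0,1],[[0,34,32],0,1],[[0,30,29],0,1],[[0,18,18],0,1],[[0,0,0],0,1]]'
python3 -c "
from h import *
st();to((.6392,.1307,.213),100.45)
d=snap('wrist','w19.png')"
```

```text
time_s: 38.65
position: [0.6407, 0.133, 0.265]
orientation: [0.704, -0.063, 0.705, 0.063]
force: [-0.6, -0.0, -0.8]
width: 0.301
t 38.65 p [0.6407 0.133  0.265 ] w 0.301 F [-0.6 -0.  -0.8]
R [[-0.001, -0.178, 0.984], [0.0, 0.984, 0.178], [-1.0, 0.0, -0.001]] j [ 0.15  0.52  1.14  0.    1.49 -1.6 ]
shift [52.  -2.  -1.8] norm 52 cur 100.2 turn -0.004 or 3.138 j6 -1.6
```

View pics/w19.png

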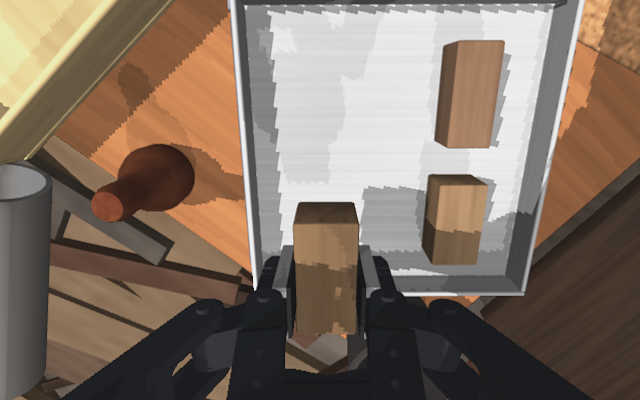

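```bash
python3 -m crank '[[[25,0,0],0,1],[[15,0,0],0,1],[[8,0,0],0,1],[[2.5,0,0],0,1],[[0,0,0],0,1],[[0,0,0],0,0.2],[[0,0,0],0,0.2],[[0,0,0],0,0.2],[[0,0,0],0,0.2]]'
python3 -m crank '[[[-10,0,0],0,0.15],[[-30,0,0],0,0.15],[[-40,0,0],0,0.15],[[-40,0,0],0,0.15],[[0,0,0],0,0.15]]'
python3 -c "
from h import *
st()
d=snap('wrist','w20.png');masks('wrist',d,'block_2');to((.400,-.2275,.30),54.4)"
```

```text
time_s: 39.6
position: [0.6401, 0.1303, 0.2155]
orientation: [0.704, -0.064, 0.704, 0.064]
force: [1.1, -0.1, -0.0]
width: 0.399
time_s: 40.1
position: [0.6407, 0.1304, 0.3426]
orientation: [0.708, -0.063, 0.701, 0.064]
force: [0.0, -0.5, 0.2]
width: 0.425
t 40.1 p [0.6407 0.1304 0.3426] w 0.425 F [ 0.  -0.5  0.2]
R [[0.01, -0.179, 0.984], [0.001, 0.984, 0.179], [-1.0, -0.0, 0.01]] j [ 0.14  0.49  1.   -0.    1.64 -1.61]
block_2 0.8 c [625.3 206.5] size [50.1 27.3] longang 10.5 top 0.2281 n 2554 px [423. 182.]
block_2 0.75 c [555.2 193.6] size [52.7 24.1] longang 10.0 top 0.2274 n 2951 px [431.  90.]
shift [  35.9 -309.  -300.4] norm 432 cur 100.3 turn 0.802 or -2.34 j6 -1.61
```

View pics/w20.png

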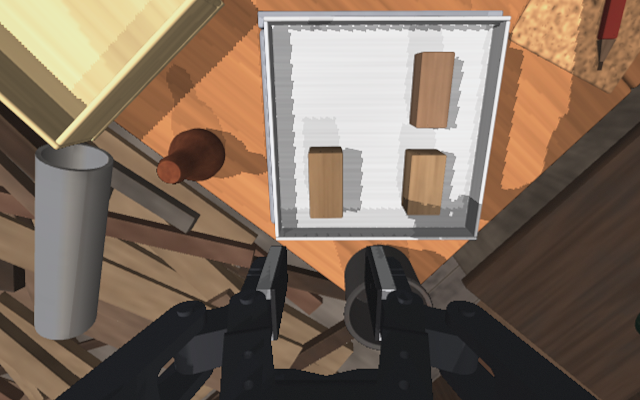

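Three blocks are in the pan, with block_2 at (325,182). The last one is block_4.

```bash
python3 -m crank '[[[0,-20,-20],0,0],[[4,-33,-32],0,0],[[4,-33,-32],0,0],[[4,-33,-32],0,0],[[4,-33,-32],0,0],[[4,-33,-32],0,0],[[4,-33,-32],0,0],[[4,-33,-32],0,0],[[4,-33,-32],0,0],[[4,-25,-24],0,0]]' >/dev/null
python3 -m crank '[[[0,0,0],0.1,0],[[10,0,0],0.15,0],[[10,0,0],0.15,0],[[10,0,0],0.15,0],[[10,0,0],0.15,0],[[10,0,0],0.1,0],[[0,0,0],0,0],[[0,0,0],0,0]]'
python3 -c "
from h import *
st();d=snap('wrist','w21.png');masks('wrist',d,'block_2');to((.4,-.2274,.145),54.3)"
```

```text
time_s: 42.0
position: [0.4001, -0.2274, 0.249]
orientation: [0.673, 0.215, 0.674, -0.214]
force: [0.9, 0.1, -0.1]
width: 0.5
t 42.0 p [ 0.4001 -0.2274  0.249 ] w 0.5 F [ 0.9  0.1 -0.1]
R [[-0.001, 0.578, 0.816], [0.001, 0.816, -0.578], [-1.0, -0.0, -0.001]] j [-0.6   0.08  1.74 -0.    1.32 -1.55]
block_2 0.55 c [ 399.9 -227.6] size [28.4 52.6] longang -36.1 top 0.1625 n 3021 px [327. 195.]
shift [ 1.046e+02 -1.000e-01 -3.000e-01] norm 105 cur 54.6 turn 0.006 or -3.136 j6 -1.55
```

View pics/w21.png

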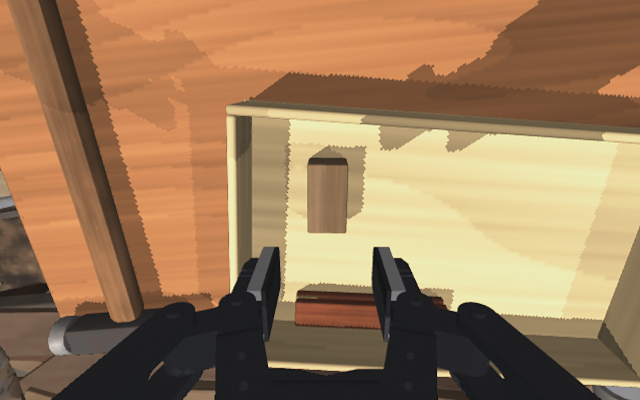

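```bash
python3 -m crank '[[[30,0,0],0,0],[[40,0,0],0,0],[[20,0,0],0,0],[[10,0,0],0,0],[[3.5,0,0],0,0],[[0,0,0],0,1],[[0,0,0],0,1],[[0,0,0],0,1],[[0,0,0],0,1],[[0,0,0],0,1]]'
python3 -m crank '[[[-10,0,0],0,1],[[-30,0,0],0,1],[[-40,0,0],0,1],[[-40,0,0],-0.10,1],[[0,0,0],-0.14,1],[[0,0,0],-0.14,1],[[0,0,0],-0.14,1],[[0,0,0],-0.14,1],[[0,0,0],-0.14,1],[[0,0,0],0,1]]'
python3 -c "
from h import *
st();to((.5684,.1176,.265),100.45)
"
```

```text
time_s: 43.1
position: [0.4007, -0.2278, 0.1467]
orientation: [0.674, 0.215, 0.673, -0.216]
force: [-1.4, 0.3, 6.8]
width: 0.322
time_s: 44.1
position: [0.4002, -0.2275, 0.2664]
orientation: [0.704, -0.065, 0.704, 0.064]
force: [0.4, -0.7, 0.8]
width: 0.315
t 44.1 p [ 0.4002 -0.2275  0.2664] w 0.315 F [ 0.4 -0.7  0.8]
R [[0.0, -0.182, 0.983], [-0.0, 0.983, 0.182], [-1.0, -0.0, 0.0]] j [-0.6   0.07  1.71 -0.    1.36 -2.35]
shift [  1.4 308.8 228. ] norm 384 cur 100.5 turn 0.0 or -3.141 j6 -2.35
```

```bash
python3 -m crank '[[[0,20,15],0,1],[[0,36,27],0,1],[[0,38,28],0,1],[[0,38,28],0,1],[[0,38,28],0,1],[[0,38,28],0,1],[[0,38,28],0,1],[[0,38,28],0,1],[[0,24,18],0,1],[[0,0,0],0,1]]'
python3 -c "
from h import *
st();to((.5684,.1176,.213),100.45)
d=snap('wrist','w22.png')"
```

```text
time_s: 45.1
position: [0.5699, 0.1195, 0.2654]
orientation: [0.704, -0.063, 0.705, 0.063]
force: [-0.4, -0.3, -0.2]
width: 0.315
t 45.1 p [0.5699 0.1195 0.2654] w 0.315 F [-0.4 -0.3 -0.2]
R [[-0.001, -0.178, 0.984], [0.0, 0.984, 0.178], [-1.0, 0.0, -0.001]] j [ 0.14  0.35  1.38  0.    1.42 -1.61]
shift [52.4 -1.6 -1.8] norm 52 cur 100.3 turn -0.003 or 3.138 j6 -1.61
```

View pics/w22.png

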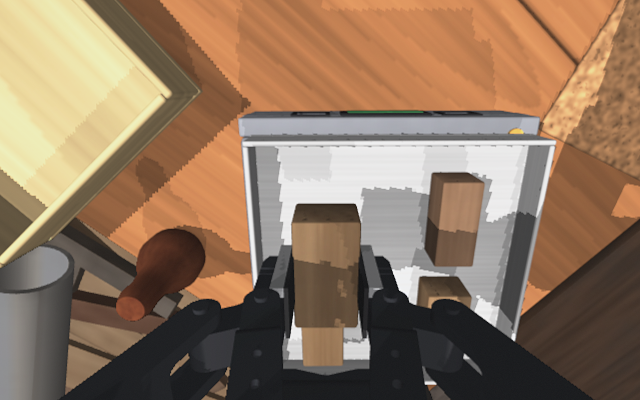

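```bash
python3 -m crank '[[[25,0,0],0,1],[[15,0,0],0,1],[[8,0,0],0,1],[[2.5,0,0],0,1],[[0,0,0],0,1],[[0,0,0],0,0.2],[[0,0,0],0,0.2],[[0,0,0],0,0.2],[[0,0,0],0,0.2]]'
python3 -m crank '[[[-10,0,0],0,0.15],[[-30,0,0],0,0.15],[[-40,0,0],0,0.15],[[-20,0,0],0,0.15],[[0,0,0],0,0.15]]'
python3 -c "
from h import *
st()
d=snap('wrist','w23.png');masks('wrist',d,'block_2')
d=snap('top');masks('top',d,'block_2');masks('top',d,'pencil');to((.42,.345,.32),100.4)"
```

```text
time_s: 46.05
position: [0.5694, 0.1164, 0.2155]
orientation: [0.704, -0.064, 0.704, 0.064]
force: [-0.2, -0.0, -0.7]
width: 0.403
time_s: 46.55
position: [0.57, 0.1165, 0.3194]
orientation: [0.706, -0.064, 0.702, 0.064]
force: [0.5, 0.4, -1.0]
width: 0.428
t 46.55 p [0.57   0.1165 0.3194] w 0.428 F [ 0.5  0.4 -1. ]
R [[0.006, -0.179, 0.984], [0.001, 0.984, 0.179], [-1.0, -0.0, 0.006]] j [ 0.14  0.32  1.29  0.    1.52 -1.61]
block_2 0.79 c [568.4 114.8] size [52.1 28.6] longang 10.5 top 0.2275 n 2898 px [325. 191.]
block_2 0.66 c [554.6 193.3] size [52.8 24. ] longang 10.1 top 0.2272 n 2890 px [432. 191.]
block_2 0.57 c [639.5 128.7] size [55.4 26.4] longang 11.1 top 0.2302 n 2570 px [326. 276.]
block_2 0.56 c [595.9 192.1] size [117.7  35.2] longang 33.8 top 0.2279 n 2216 px [425. 271.]
block_2 0.37 c [ 506.7 -256.3] size [121.5  24.6] longang 50.9 top 0.1602 n 433 px [429. 205.]
pencil 0.92 c [416.3 350.2] size [160.   15.7] longang 10.4 top 0.1478 n 362 px [200. 240.]
shift [  -5.6  251.7 -105.7] norm 273 cur 100.3 turn -0.001 or 3.14 j6 -1.61
```

View pics/w23.png

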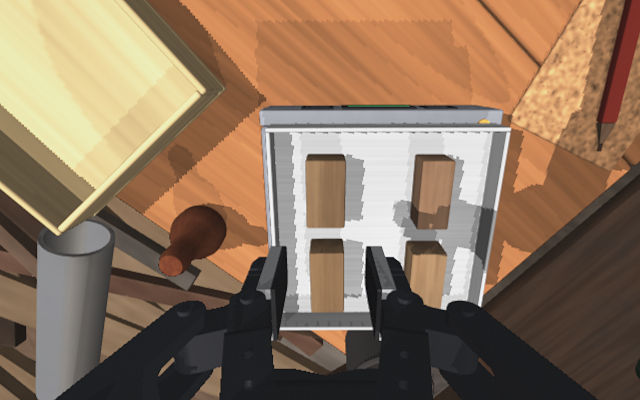

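All four blocks are in the pan at (325,191), (432,191), (326,276) and (425,271). Next, back to the pencil.

```bash
python3 -m crank '[[[0,30,-10],0,0.15],[[0,45,-20],0,0.2],[[0,45,-20],0,0.2],[[0,45,-20],0,0.2],[[0,45,-20],0,0.2],[[0,42,-16],0,0.2],[[0,0,0],0,0.2],[[0,0,0],0,0.2]]'
python3 -c "
from h import *
s,M=st();d=snap('wrist','w24.png');o=masks('wrist',d,'pencil')
for b in o: to((*b['c'],.1385),np.degrees(b['ang'])+90)"
```

```text
time_s: 47.6
position: [0.4194, 0.3457, 0.3145]
orientation: [0.704, -0.065, 0.705, 0.064]
force: [0.3, -0.1, 0.6]
width: 0.4
t 47.6 p [0.4194 0.3457 0.3145] w 0.4 F [ 0.3 -0.1  0.6]
R [[-0.001, -0.181, 0.983], [-0.001, 0.983, 0.181], [-1.0, -0.001, -0.001]] j [ 0.62  0.24  1.41 -0.    1.5  -1.13]
pencil 0.93 c [419.7 350.7] size [173.3  14.4] longang 10.8 top 0.145 n 2635 px [332. 157.]
pencil 0.67 c [545.5 200. ] size [219.7 257.9] longang -79.3 top 0.2136 n 21051 px [105. 277.]
shift [176.3   6.2   0.6] norm 176 cur 100.3 turn -0.008 or 3.133 j6 -1.13
shift [ 176.3 -164.5   97.5] norm 260 cur 100.3 turn 1.564 or -1.578 j6 -1.13
```

View pics/w24.png

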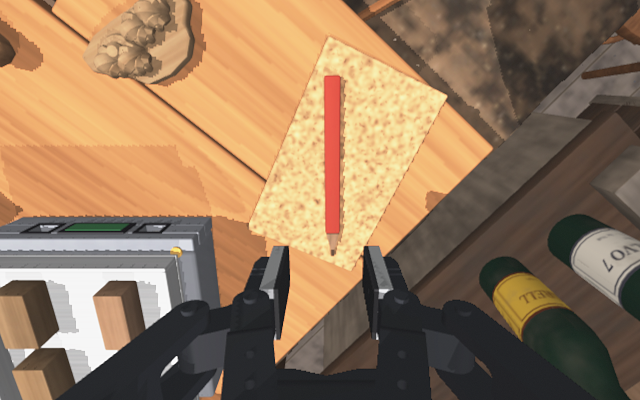

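The pencil hasn't moved (332,157). Grasp it.

```bash
python3 -m crank '[[[30,6,0.5],0,0.2],[[40,0,0],-0.005,0.2],[[40,0,0],0,0.2],[[30,0,0],0,0.2],[[20,0,0],0,0.2],[[10,0,0],0,0.2],[[5,0,0],0,0.2],[[0,0,0],0,0.2],[[0,0,0],0,0.2]]'
python3 -c "
from h import *
to((.4199,.352,.1385),100.5)"
```

```text
time_s: 48.6
position: [0.4198, 0.3514, 0.1412]
orientation: [0.705, -0.065, 0.704, 0.066]
force: [0.7, -0.4, -0.0]
width: 0.399
shift [2.7 0.6 0.2] norm 3 cur 100.6 turn 0.002 or -3.14 j6 -1.13
```

```bash
python3 -m crank '[[[2.5,0.5,0],0,0.2],[[0,0,0],0,0.2],[[0,0,0],0,1],[[0,0,0],0,1],[[0,0,0],0,1],[[0,0,0],0,1],[[0,0,0],0,1],[[0,0,0],0,1]]'
python3 -m crank '[[[-5,0,0],0,1],[[-10,0,0],0,1],[[-25,0,0],0,1],[[-30,0,0],0,1],[[-30,0,0],0,1],[[0,0,0],0,1]]'
python3 - <<'E'
from h import *
s,M=st();d=snap('wrist','w25.png'); C=cloud(d)
for m in imaging.outline_of('wrist','pencil')[:1]:
    P=C[m['mask']&(d['depth']>0)]; L=(P-s['position'])@M
    L=L[(abs(L[:,1])<.01)&(L[:,2]<-.02)&(L[:,2]>-.1)&(abs(L[:,0]+.005)<.01)]
    print(m['confidence'],'slope',np.polyfit(L[:,2],L[:,0],1),'lat',np.polyfit(L[:,2],L[:,1],1),L[:,2].min())
E
```

```text
time_s: 49.4
position: [0.4194, 0.3519, 0.1382]
orientation: [0.704, -0.065, 0.704, 0.066]
force: [-1.3, -0.1, 5.8]
width: 0.142
time_s: 50.0
position: [0.4202, 0.3525, 0.2426]
orientation: [0.706, -0.064, 0.702, 0.067]
force: [0.4, 1.0, -0.1]
width: 0.143
t 50.0 p [0.4202 0.3525 0.2426] w 0.143 F [ 0.4  1.  -0.1]
R [[0.006, -0.184, 0.983], [0.004, 0.983, 0.184], [-1.0, 0.003, 0.006]] j [ 0.63  0.28  1.51 -0.    1.34 -1.12]
0.74 slope [-8.06665321e-06 -5.71482361e-03] lat [ 0.00169551 -0.00108548] -0.08691803545172894
```

Run:
```python
from h import *
d=snap('top');C=cloud(d)
k=(d['depth']>0)&(C[...,0]>.29)&(C[...,0]<.50)&(C[...,1]>-.06)&(C[...,1]<.14)&(C[...,2]>.142)
P=C[k]
for x in np.arange(.29,.5,.02):
    print(round(x,2),[ (int(1000*P[q,2].max()) if (q:=(abs(P[:,0]-x-.01)<.01)&(abs(P[:,1]-y-.01)<.01)).any() else 0) for y in np.arange(-.06,.14,.02)])
to((.4072,.0799,.26),100.45)
```

```text
0.29 [157, 157, 0, 0, 0, 0, 0, 0, 0, 0]
0.31 [157, 161, 164, 158, 0, 0, 0, 0, 0, 0]
0.33 [0, 156, 161, 164, 163, 163, 0, 0, 0, 150]
0.35 [0, 0, 0, 162, 165, 165, 161, 0, 0, 150]
0.37 [0, 0, 0, 0, 158, 164, 157, 0, 0, 0]
0.39 [0, 0, 0, 0, 0, 0, 0, 0, 0, 0]
0.41 [0, 0, 0, 0, 0, 0, 0, 0, 0, 0]
0.43 [0, 0, 0, 0, 0, 0, 0, 0, 0, 0]
0.45 [191, 0, 0, 0, 0, 0, 0, 0, 0, 0]
0.47 [190, 192, 162, 0, 0, 0, 0, 0, 0, 0]
0.49 [0, 187, 191, 0, 0, 0, 0, 0, 0, 0]
shift [ -22.5 -264.9  -61.7] norm 273 cur 100.6 turn 0.003 or -3.139 j6 -1.12
```

```bash
python3 -m crank '[[[-5,-25,-15],0,1],[[-5,-45,-15],0,1],[[-5,-45,-15],0,1],[[-5,-45,-15],0,1],[[0,-45,-3],0,1],[[0,-40,0],0,1],[[0,-20,0],0,1],[[0,0,0],0,1],[[0,0,0],0,1]]'
python3 -c "
from h import *
st();d=snap('side','side26.png');to((.4072,.0799,.1695),100.45)"
```

```text
time_s: 51.05
position: [0.4059, 0.0797, 0.2571]
orientation: [0.704, -0.065, 0.705, 0.065]
force: [0.2, -0.5, -0.2]
width: 0.143
t 51.05 p [0.4059 0.0797 0.2571] w 0.143 F [ 0.2 -0.5 -0.2]
R [[-0.001, -0.183, 0.983], [0.0, 0.983, 0.183], [-1.0, 0.0, -0.001]] j [ 0.11 -0.03  1.84  0.    1.34 -1.65]
shift [87.7 -0.5  1.4] norm 88 cur 100.6 turn 0.003 or -3.139 j6 -1.65
```

```bash
python3 -c "
import cv2
a=cv2.imread('pics/side26.png');cv2.imwrite('pics/s26c.png',cv2.resize(a[140:260,240:420],None,fx=4,fy=4,interpolation=cv2.INTER_CUBIC))"
```

```text
(no output)
```

View pics/s26c.png

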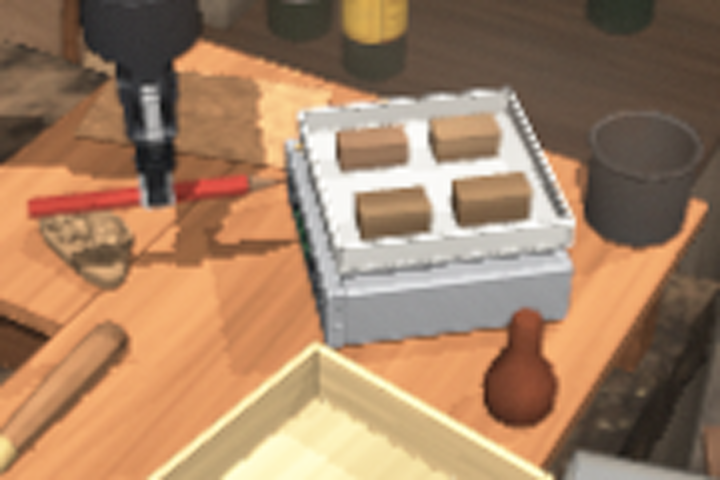

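```bash
python3 -m crank '[[[25,-0.5,0],0,1],[[30,0,0],0,1],[[20,0,0],0,1],[[10,0,0],0,1],[[2.5,0,0],0,1],[[0,0,0],0,1],[[0,0,8],0,1],[[0,0,8],0,1],[[0,0,4],0,1],[[0,0,0],0,1]]'
python3 -m crank '[[[0,0,2],0,1],[[0,0,2],0,1],[[0,0,0],0,1]]'
python3 -m crank '[[[0,0,1],0,1],[[0,0,0],0,1],[[0,0,0],0,1]]'
python3 -m crank '[[[0,0,1.5],0,1],[[0,0,0],0,1],[[0,0,0],0,1]]'
```

```text
time_s: 52.1
position: [0.4265, 0.083, 0.1703]
orientation: [0.704, -0.065, 0.704, 0.065]
force: [-0.9, -0.4, -0.7]
width: 0.151
time_s: 52.4
position: [0.4299, 0.0837, 0.1703]
orientation: [0.704, -0.065, 0.704, 0.065]
force: [0.1, 0.4, -0.2]
width: 0.143
time_s: 52.7
position: [0.4306, 0.0838, 0.1702]
orientation: [0.704, -0.065, 0.704, 0.065]
force: [-1.5, 0.0, -0.0]
width: 0.143
time_s: 53.0
position: [0.4322, 0.0841, 0.1702]
orientation: [0.704, -0.065, 0.704, 0.065]
force: [-1.5, -0.9, -1.1]
width: 0.142
```

```bash
python3 -m crank '[[[0,0,1.5],0,1],[[0,0,0],0,1],[[0,0,0],0,1]]'
python3 -m crank '[[[0,0,1.5],0,1],[[0,0,0],0,1],[[0,0,0],0,1]]'
python3 -m crank '[[[0,0,1],0,1],[[0,0,0],0,1],[[0,0,0],0,1]]'
python3 -c "
from h import *
st();d=snap('top');masks('top',d,'block_2',.2)"
```

```text
time_s: 53.3
position: [0.4336, 0.0844, 0.1701]
orientation: [0.704, -0.065, 0.704, 0.065]
force: [-3.6, 0.1, -1.0]
width: 0.145
time_s: 53.6
position: [0.4348, 0.0846, 0.17]
orientation: [0.704, -0.065, 0.705, 0.065]
force: [-6.8, -0.9, -0.3]
width: 0.145
time_s: 53.9
position: [0.4352, 0.0847, 0.1697]
orientation: [0.703, -0.065, 0.705, 0.065]
force: [-10.6, -2.2, -0.2]
width: 0.142
t 53.9 p [0.4352 0.0847 0.1697] w 0.142 F [-10.6  -2.2  -0.2]
R [[-0.003, -0.184, 0.983], [-0.0, 0.983, 0.184], [-1.0, 0.0, -0.003]] j [ 0.11  0.13  1.88 -0.    1.13 -1.65]
block_2 0.59 c [555.8 194.1] size [53.3 23.6] longang 10.3 top 0.23 n 236 px [258. 179.]
block_2 0.54 c [626.2 207.2] size [51.7 27.3] longang 9.9 top 0.231 n 237 px [253. 153.]
block_2 0.48 c [640.3 129.1] size [54.7 26.2] longang 11.2 top 0.2336 n 251 px [284. 148.]
block_2 0.48 c [569.2 115.3] size [52.8 27.8] longang 12.1 top 0.2308 n 240 px [289. 174.]
```

```bash
python3 -m crank '[[[0,0,-2],0,1],[[0,0,0],0,1],[[0,0,0],0,1]]'
python3 -m crank '[[[0,0,-1],0,1],[[0,0,0],0,1],[[0,0,0],0,1]]'
python3 -m crank '[[[0,0,-1],0,1],[[0,0,0],0,1],[[0,0,0],0,1]]'
python3 -m crank '[[[0,0,-1],0,1],[[0,0,0],0,1],[[0,0,0],0,1]]'
python3 -m crank '[[[0,0,-2],0,1],[[0,0,0],0,1],[[0,0,0],0,1]]'
```

```text
time_s: 54.3
position: [0.4341, 0.0845, 0.1702]
orientation: [0.704, -0.065, 0.704, 0.065]
force: [-4.7, -1.2, -0.3]
width: 0.144
time_s: 54.6
position: [0.4334, 0.0843, 0.1703]
orientation: [0.704, -0.065, 0.704, 0.065]
force: [-1.3, -0.0, -0.3]
width: 0.141
time_s: 54.9
position: [0.4323, 0.0841, 0.1703]
orientation: [0.704, -0.065, 0.704, 0.065]
force: [-2.7, 0.5, -0.7]
width: 0.145
time_s: 55.2
position: [0.4313, 0.0839, 0.1703]
orientation: [0.704, -0.065, 0.704, 0.065]
force: [-1.2, -0.9, -0.6]
width: 0.141
time_s: 55.5
position: [0.4295, 0.0835, 0.1704]
orientation: [0.704, -0.065, 0.704, 0.065]
force: [0.5, 0.2, -0.1]
width: 0.141
```

The record button gave the same spring signature. Retracting and returning the pencil to the mat.

```bash
python3 -m crank '[[[0,0,-10],0,1],[[0,0,-15],0,1],[[-15,0,0],0,1],[[-30,0,0],0,1],[[-40,0,0],0,1],[[-10,0,0],0,1],[[0,0,0],0,1]]'
python3 -c "
from h import *
st();to((.416,.354,.142),100.45)"
```

```text
time_s: 56.2
position: [0.4048, 0.0789, 0.2663]
orientation: [0.705, -0.065, 0.703, 0.065]
force: [0.7, 0.1, -0.3]
width: 0.141
t 56.2 p [0.4048 0.0789 0.2663] w 0.141 F [ 0.7  0.1 -0.3]
R [[0.003, -0.184, 0.983], [0.0, 0.983, 0.184], [-1.0, -0.0, 0.003]] j [ 0.1  -0.04  1.83  0.    1.36 -1.65]
shift [124.4 268.3  61.3] norm 302 cur 100.6 turn 0.003 or -3.139 j6 -1.65
```

```bash
python3 -m crank '[[[0,30,8],0,1],[[0,45,10],0,1],[[0,45,10],0,1],[[0,45,10],0,1],[[0,45,10],0,1],[[0,40,9],0,1],[[20,18,4],0,1],[[40,0,0],0,1],[[30,0,0],0,1],[[0,0,0],0,1]]'
python3 -c "
from h import *
st();to((.416,.354,.1395),100.45)"
```

```text
time_s: 57.2
position: [0.4132, 0.3521, 0.1698]
orientation: [0.701, -0.067, 0.707, 0.064]
force: [-0.6, -0.1, 1.0]
width: 0.143
t 57.2 p [0.4132 0.3521 0.1698] w 0.143 F [-0.6 -0.1  1. ]
R [[-0.008, -0.184, 0.983], [-0.006, 0.983, 0.184], [-1.0, -0.004, -0.008]] j [ 0.64  0.35  1.61  0.    1.2  -1.12]
shift [30.3  1.4  3.4] norm 31 cur 100.6 turn 0.003 or -3.139 j6 -1.12
```

```bash
python3 -m crank '[[[15,0,0],0,1],[[8,0,0],0,1],[[3,0,0],0,1],[[0,0,0],0,1],[[0,0,0],0,1]]'
python3 -c "
from h import *
st();to((.416,.354,.1395),100.45)"
```

```text
time_s: 57.7
position: [0.4156, 0.3537, 0.15]
orientation: [0.704, -0.065, 0.704, 0.066]
force: [-0.2, 0.5, -0.1]
width: 0.143
t 57.7 p [0.4156 0.3537 0.15  ] w 0.143 F [-0.2  0.5 -0.1]
R [[0.001, -0.184, 0.983], [0.001, 0.983, 0.184], [-1.0, 0.0, 0.001]] j [ 0.64  0.37  1.63 -0.    1.14 -1.12]
shift [10.5  0.2  0.5] norm 11 cur 100.6 turn 0.003 or -3.139 j6 -1.12
```

```bash
python3 -m crank '[[[6,0,0],0,1],[[4,0,0],0,1],[[0,0,0],0,1],[[0,0,0],0,1],[[0,0,0],0,0.2],[[0,0,0],0,0.2],[[0,0,0],0,0.2],[[0,0,0],0,0.2]]'
python3 -m crank '[[[-10,0,0],0,0.2],[[-40,0,0],0,0.2],[[-40,0,0],0,0.2],[[-40,0,0],0,0.2],[[-40,0,0],0,0.2],[[0,0,0],0,0.2]]'
python3 -c "
from h import *
st();d=snap('wrist','w27.png');masks('wrist',d,'pencil');masks('wrist',d,'mat')
to((.5684,.115,.30),100.45)"
```

```text
time_s: 58.5
position: [0.4153, 0.3536, 0.1393]
orientation: [0.704, -0.065, 0.704, 0.065]
force: [0.9, -0.2, 0.5]
width: 0.395
time_s: 59.1
position: [0.4161, 0.3543, 0.3157]
orientation: [0.707, -0.064, 0.701, 0.067]
force: [0.1, -0.1, -0.2]
width: 0.401
t 59.1 p [0.4161 0.3543 0.3157] w 0.401 F [ 0.1 -0.1 -0.2]
R [[0.008, -0.184, 0.983], [0.006, 0.983, 0.184], [-1.0, 0.004, 0.009]] j [ 0.64  0.24  1.41 -0.    1.49 -1.12]
pencil 0.96 c [415.8 352.2] size [174.4  13.7] longang 10.9 top 0.1449 n 2506 px [324. 153.]
mat 0.57 c [413.2 358.5] size [119.9 200.1] longang -14.2 top 0.1365 n 22283 px [335. 154.]
shift [   8.9 -262.6  106.7] norm 284 cur 100.6 turn 0.003 or -3.139 j6 -1.12
```

View pics/w27.png

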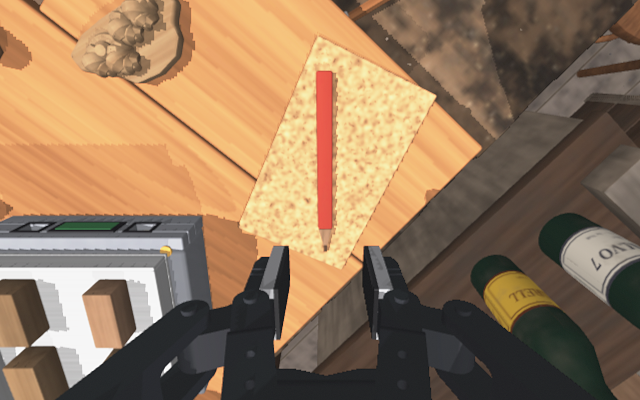

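The pencil is on the mat at (324,153), world (0.416,0.352). Now the blocks go back, starting with block_4.

```bash
python3 -m crank '[[[0,-30,10],0,0.1],[[0,-42,17],0,0.1],[[0,-42,17],0,0.1],[[0,-42,17],0,0.1],[[5,-42,17],0,0.1],[[5,-40,17],0,0.1],[[10,-25,12],0,0.1],[[20,0,0],0,0.1],[[0,0,0],0,0.1],[[0,0,0],0,0.1]]'
python3 -c "
from h import *
st();d=snap('wrist','w28.png');o=masks('wrist',d,'block_2')
to((.5684,.1148,.212),100.45)"
```

```text
time_s: 60.25
position: [0.5686, 0.115, 0.2688]
orientation: [0.703, -0.065, 0.705, 0.065]
force: [0.9, 0.4, 1.1]
width: 0.452
t 60.25 p [0.5686 0.115  0.2688] w 0.452 F [0.9 0.4 1.1]
R [[-0.002, -0.184, 0.983], [-0.0, 0.983, 0.184], [-1.0, 0.0, -0.002]] j [ 0.14  0.34  1.38  0.    1.42 -1.62]
block_2 0.92 c [568.4 114.7] size [52.4 28.7] longang 10.3 top 0.2274 n 4372 px [327. 220.]
block_2 0.84 c [639.  128.9] size [54.9 26.6] longang 11.1 top 0.2302 n 3598 px [328. 319.]
block_2 0.81 c [555.  193.3] size [53.8 24.3] longang 10.2 top 0.2272 n 4684 px [457. 221.]
block_2 0.55 c [604.4 202.5] size [10.6 27.2] longang -76.0 top 0.2273 n 1249 px [445. 292.]
shift [58.  -0.5 -0.6] norm 58 cur 100.7 turn 0.004 or -3.138 j6 -1.62
```

View pics/w28.png

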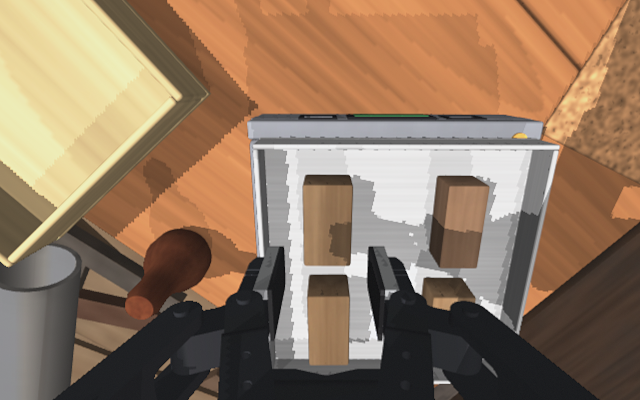

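```bash
python3 -m crank '[[[25,0,0],0,0.1],[[18,0,0],0,0.1],[[10,0,0],0,0.1],[[3.5,0,0],0,0.1],[[0,0,0],0,0.1],[[0,0,0],0,1],[[0,0,0],0,1],[[0,0,0],0,1],[[0,0,0],0,1],[[0,0,0],0,1]]'
python3 -m crank '[[[-10,0,0],0,1],[[-25,0,0],0,1],[[-25,0,0],0,1],[[0,0,0],0,1]]'
python3 -c "
from h import *
st();to((.5355,-.0824,.27),52)"
```

```text
time_s: 61.35
position: [0.5694, 0.1149, 0.2141]
orientation: [0.705, -0.065, 0.703, 0.065]
force: [0.2, 0.5, 5.9]
width: 0.314
time_s: 61.75
position: [0.5698, 0.1149, 0.277]
orientation: [0.706, -0.065, 0.702, 0.065]
force: [0.5, -0.1, -0.5]
width: 0.321
t 61.75 p [0.5698 0.1149 0.277 ] w 0.321 F [ 0.5 -0.1 -0.5]
R [[0.006, -0.184, 0.983], [0.001, 0.983, 0.184], [-1.0, -0.0, 0.006]] j [ 0.14  0.34  1.37 -0.    1.43 -1.62]
shift [   6.7 -187.6  -70.1] norm 200 cur 100.6 turn 0.848 or -2.293 j6 -1.62
```

```bash
python3 -m crank '[[[0,-22,-8],0,1],[[0,-42,-15],0,1],[[0,-42,-16],0,1],[[0,-42,-16],0,1],[[0,-30,-11],0,1],[[0,-10,-4],0,1],[[0,0,0],0.14,1],[[0,0,0],0.14,1],[[0,0,0],0.14,1],[[0,0,0],0.14,1]]' >/dev/null
python3 -m crank '[[[10,0,0],0.14,1],[[20,0,0],0.14,1],[[35,0,0],0,1],[[0,0,0],0,1],[[0,0,0],0,1]]'
python3 -c "
from h import *
st();to((.5355,-.0824,.149),52);d=snap('wrist','w29.png')"
```

```text
time_s: 63.25
position: [0.5349, -0.0825, 0.2084]
orientation: [0.669, 0.227, 0.67, -0.227]
force: [0.6, 0.3, 1.1]
width: 0.32
t 63.25 p [ 0.5349 -0.0825  0.2084] w 0.32 F [0.6 0.3 1.1]
R [[-0.0, 0.608, 0.794], [0.0, 0.794, -0.608], [-1.0, -0.0, -0.001]] j [-0.22  0.3   1.58  0.    1.27 -1.14]
shift [59.4  0.4  0.4] norm 59 cur 52.5 turn 0.009 or -3.132 j6 -1.14
```

View pics/w29.png

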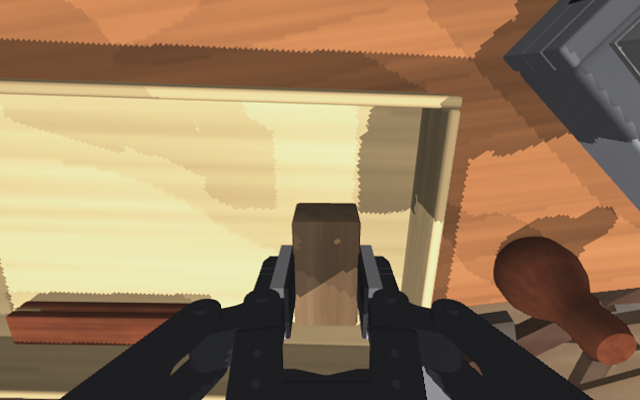

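```bash
python3 -m crank '[[[25,0,0],0,1],[[20,0,0],0,1],[[10,0,0],0,1],[[3,0,0],0,1],[[0,0,0],0,1],[[0,0,0],0,0.1],[[0,0,0],0,0.1],[[0,0,0],0,0.1],[[0,0,0],0,0.1]]'
python3 -m crank '[[[-10,0,0],0,0.1],[[-30,0,0],0,0.1],[[-40,0,0],0,0.1],[[-40,0,0],-0.14,0.1],[[0,0,0],-0.14,0.1],[[0,0,0],-0.14,0.1],[[0,0,0],-0.14,0.1],[[0,0,0],-0.14,0.1],[[0,0,0],-0.14,0.1],[[0,0,0],0,0.1]]'
python3 -c "
from h import *
st();d=snap('wrist');masks('wrist',d,'block_2');to((.555,.1935,.27),100.3)"
```

```text
time_s: 64.2
position: [0.5349, -0.0829, 0.1501]
orientation: [0.67, 0.227, 0.669, -0.227]
force: [0.4, 0.3, 0.4]
width: 0.45
time_s: 65.2
position: [0.5348, -0.0829, 0.2705]
orientation: [0.704, -0.066, 0.704, 0.066]
force: [-0.8, -0.5, 0.4]
width: 0.45
t 65.2 p [ 0.5348 -0.0829  0.2705] w 0.45 F [-0.8 -0.5  0.4]
R [[0.001, -0.186, 0.982], [-0.0, 0.982, 0.186], [-1.0, -0.0, 0.001]] j [-0.22  0.25  1.49 -0.    1.4  -1.98]
block_2 0.95 c [534.9 -83.8] size [29.1 51.9] longang -37.7 top 0.1624 n 2734 px [325. 188.]
block_2 0.8 c [572.3  54.4] size [200.2  19.8] longang 58.1 top 0.2298 n 1652 px [589. 374.]
shift [2.000e-01 2.682e+02 6.970e+01] norm 277 cur 100.4 turn 0.001 or -3.14 j6 -1.97
```

Block_4 is back in the bin. Next is block_3.

```bash
python3 -m crank '[[[0,28,8],0,0.15],[[0,46,12],0,0.15],[[0,46,12],0,0.15],[[0,46,12],0,0.15],[[0,46,12],0,0.15],[[0,38,9],0,0.15],[[0,18,5],0,0.15],[[0,0,0],0,0.15],[[0,0,0],0,0.15]]'
python3 -c "
from h import *
st();d=snap('wrist','w30.png');o=masks('wrist',d,'block_2')
to((.555,.1935,.212),100.3)"
```

```text
time_s: 66.2
position: [0.5541, 0.1932, 0.2697]
orientation: [0.704, -0.065, 0.704, 0.065]
force: [1.1, -0.5, 0.6]
width: 0.427
t 66.2 p [0.5541 0.1932 0.2697] w 0.427 F [ 1.1 -0.5  0.6]
R [[-0.0, -0.182, 0.983], [-0.0, 0.983, 0.182], [-1.0, -0.0, -0.0]] j [ 0.27  0.36  1.36 -0.    1.43 -1.48]
block_2 0.97 c [554.6 193.6] size [53.6 23.6] longang 10.3 top 0.2272 n 3731 px [328. 220.]
block_2 0.95 c [625.1 206.8] size [51.6 27.4] longang 9.9 top 0.2278 n 3369 px [328. 317.]
block_2 0.59 c [615.9 125. ] size [11.  27.7] longang -87.6 top 0.2296 n 1398 px [210. 289.]
block_2 0.46 c [526.5 -60.8] size [ 9.3 17.9] longang -3.2 top 0.1458 n 164 px [ 4. 89.]
shift [57.9  0.9  0.9] norm 58 cur 100.5 turn 0.003 or -3.138 j6 -1.48
```

View pics/w30.png

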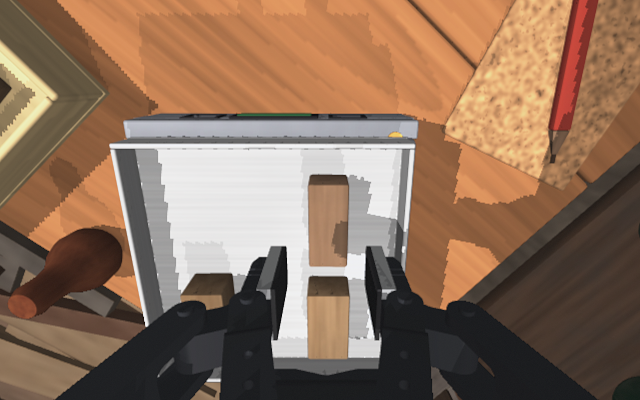

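```bash
python3 -m crank '[[[25,0.5,0.5],0,0.15],[[18,0,0],0,0.15],[[11,0,0],0,0.15],[[3.5,0,0],0,0.15],[[0,0,0],0,0.15],[[0,0,0],0,1],[[0,0,0],0,1],[[0,0,0],0,1],[[0,0,0],0,1],[[0,0,0],0,1]]'
python3 -m crank '[[[-10,0,0],0,1],[[-25,0,0],0,1],[[-25,0,0],0,1],[[0,0,0],0,1]]'
python3 -c "
from h import *
st();to((.4834,-.1257,.27),52)"
```

```text
time_s: 67.3
position: [0.5551, 0.194, 0.2135]
orientation: [0.705, -0.065, 0.703, 0.065]
force: [-0.1, -0.6, 6.2]
width: 0.257
time_s: 67.7
position: [0.5554, 0.1943, 0.2765]
orientation: [0.706, -0.065, 0.702, 0.066]
force: [-0.2, -0.8, 0.4]
width: 0.257
t 67.7 p [0.5554 0.1943 0.2765] w 0.257 F [-0.2 -0.8  0.4]
R [[0.006, -0.184, 0.983], [0.002, 0.983, 0.184], [-1.0, 0.001, 0.006]] j [ 0.27  0.35  1.34  0.    1.44 -1.48]
shift [   5.6 -301.3 -129.8] norm 328 cur 100.6 turn 0.849 or -2.293 j6 -1.48
```

```bash
python3 -m crank '[[[0,-22,-10],0,1],[[0,-42,-18],0,1],[[0,-44,-19],0,1],[[0,-44,-19],0,1],[[0,-44,-19],0,1],[[0,-44,-19],0,1],[[0,-40,-17],0,1],[[0,-21,-9],0,1],[[0,0,0],0.14,1],[[0,0,0],0.14,1]]' >/dev/null
python3 -m crank '[[[0,0,0],0.14,1],[[0,0,0],0.14,1],[[10,0,0],0.14,1],[[20,0,0],0.14,1],[[35,0,0],0,1],[[0,0,0],0,1],[[0,0,0],0,1]]'
python3 -c "
from h import *
st();to((.4834,-.1257,.149),52);d=snap('wrist','w31.png')"
```

```text
time_s: 69.4
position: [0.4823, -0.1258, 0.2079]
orientation: [0.669, 0.227, 0.67, -0.227]
force: [0.2, 0.2, 0.1]
width: 0.258
t 69.4 p [ 0.4823 -0.1258  0.2079] w 0.258 F [0.2 0.2 0.1]
R [[-0.0, 0.608, 0.794], [0.0, 0.794, -0.608], [-1.0, -0.0, -0.001]] j [-0.33  0.21  1.69  0.    1.24 -1.25]
shift [58.9  0.7  0.8] norm 59 cur 52.5 turn 0.009 or -3.133 j6 -1.25
```

View pics/w31.png

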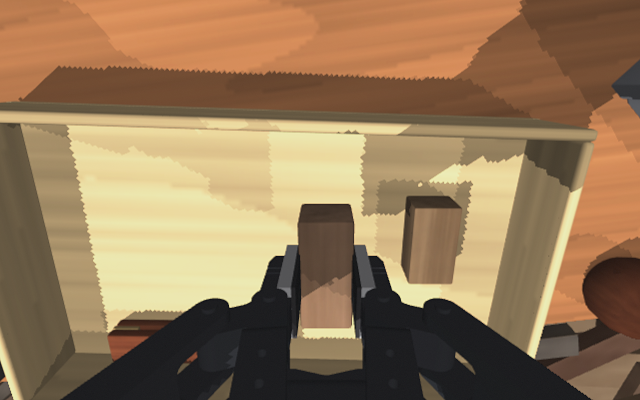

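```bash
python3 -m crank '[[[25,0,0],0,1],[[20,0,0],0,1],[[10,0,0],0,1],[[3,0,0],0,1],[[0,0,0],0,1],[[0,0,0],0,0.1],[[0,0,0],0,0.1],[[0,0,0],0,0.1],[[0,0,0],0,0.1]]'
python3 -m crank '[[[-10,0,0],0,0.1],[[-30,0,0],0,0.1],[[-40,0,0],0,0.1],[[-40,0,0],-0.14,0.1],[[0,0,0],-0.14,0.1],[[0,0,0],-0.14,0.1],[[0,0,0],-0.14,0.1],[[0,0,0],-0.14,0.1],[[0,0,0],-0.14,0.1],[[0,0,0],0,0.1]]'
python3 -c "
from h import *
st();d=snap('wrist');masks('wrist',d,'block_2');to((.6393,.1288,.27),101)"
```

```text
time_s: 70.35
position: [0.4824, -0.1258, 0.1495]
orientation: [0.67, 0.227, 0.669, -0.227]
force: [-0.2, 0.3, -0.2]
width: 0.447
time_s: 71.35
position: [0.4822, -0.1258, 0.2699]
orientation: [0.704, -0.066, 0.704, 0.066]
force: [-0.5, -0.0, -0.3]
width: 0.45
t 71.35 p [ 0.4822 -0.1258  0.2699] w 0.45 F [-0.5 -0.  -0.3]
R [[0.001, -0.186, 0.982], [-0.0, 0.982, 0.186], [-1.0, -0.0, 0.0]] j [-0.33  0.15  1.61 -0.    1.38 -2.09]
block_2 0.98 c [ 483.  -127.4] size [23.9 53.4] longang -35.9 top 0.1622 n 2390 px [325. 189.]
block_2 0.65 c [515.2 -99.6] size [87.7 55.5] longang 39.3 top 0.1622 n 2184 px [360. 254.]
shift [ -0.3 222.1 200.3] norm 299 cur 100.4 turn -0.011 or 3.131 j6 -2.08
```

Block_3 is in the bin. Next is block_2.

```bash
python3 -m crank '[[[0,20,18],0,0.12],[[0,34,31],0,0.12],[[0,35,31],0,0.12],[[0,35,31],0,0.12],[[0,35,31],0,0.12],[[0,33,30],0,0.12],[[0,20,19],0,0.12],[[0,10,9],-0.01,0.12],[[0,0,0],0,0.12],[[0,0,0],0,0.12]]'
python3 -c "
from h import *
st();d=snap('wrist','w32.png');o=masks('wrist',d,'block_2')
to((.6393,.1288,.213),101)"
```

```text
time_s: 72.45
position: [0.6377, 0.1289, 0.2691]
orientation: [0.704, -0.068, 0.704, 0.068]
force: [0.1, 0.3, 0.6]
width: 0.437
t 72.45 p [0.6377 0.1289 0.2691] w 0.437 F [0.1 0.3 0.6]
R [[-0.0, -0.192, 0.981], [-0.0, 0.981, 0.192], [-1.0, -0.0, -0.0]] j [ 0.14  0.51  1.14 -0.    1.49 -1.62]
block_2 0.75 c [554.2 -85.6] size [17.4 35.4] longang -76.9 top 0.1622 n 1717 px [40. 12.]
block_2 0.65 c [639.2 128.9] size [54.1 26.6] longang 10.9 top 0.2303 n 4251 px [327. 223.]
block_2 0.58 c [625.4 206.6] size [50.8 27.8] longang 10.4 top 0.2279 n 4994 px [456. 224.]
shift [56.6  0.2  1.7] norm 57 cur 101.1 turn 0.001 or -3.141 j6 -1.62
```

View pics/w32.png

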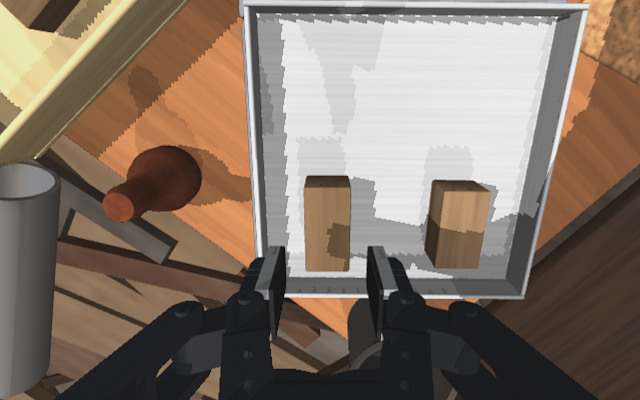

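```bash
python3 -m crank '[[[25,0,1.5],0,0.12],[[18,0,0],0,0.12],[[10,0,0],0,0.12],[[3.5,0,0],0,0.12],[[0,0,0],0,0.12],[[0,0,0],0,1],[[0,0,0],0,1],[[0,0,0],0,1],[[0,0,0],0,1],[[0,0,0],0,1]]'
python3 -m crank '[[[-10,0,0],0,1],[[-25,0,0],0,1],[[-25,0,0],0,1],[[0,0,0],0,1]]'
python3 -c "
from h import *
st();to((.4395,-.1758,.27),52)"
```

```text
time_s: 73.55
position: [0.6398, 0.1295, 0.2141]
orientation: [0.705, -0.069, 0.703, 0.069]
force: [-1.0, -1.2, 5.5]
width: 0.298
time_s: 73.95
position: [0.6403, 0.1297, 0.2774]
orientation: [0.706, -0.069, 0.702, 0.069]
force: [-0.5, 0.3, -0.5]
width: 0.298
t 73.95 p [0.6403 0.1297 0.2774] w 0.298 F [-0.5  0.3 -0.5]
R [[0.006, -0.194, 0.981], [0.001, 0.981, 0.194], [-1.0, -0.0, 0.006]] j [ 0.14  0.51  1.13  0.    1.5  -1.62]
shift [   5.8 -260.8 -256.3] norm 366 cur 101.2 turn 0.858 or -2.283 j6 -1.62
```

```bash
python3 -m crank '[[[0,-16,-16],0,1],[[0,-30,-30],0,1],[[0,-33,-32],0,1],[[0,-33,-32],0,1],[[0,-33,-32],0,1],[[0,-33,-32],0,1],[[0,-33,-33],0,1],[[0,-30,-30],0,1],[[0,-20,-20],0,1],[[0,0,0],0.14,1]]' >/dev/null
python3 -m crank '[[[0,0,0],0.14,1],[[0,0,0],0.145,1],[[0,0,0],0.145,1],[[10,0,0],0.145,1],[[20,0,0],0.14,1],[[35,0,0],0,1],[[0,0,0],0,1],[[0,0,0],0,1]]'
python3 -c "
from h import *
st();to((.4395,-.1758,.149),52);d=snap('wrist','w33.png')"
```

```text
time_s: 75.75
position: [0.438, -0.1764, 0.2085]
orientation: [0.669, 0.229, 0.669, -0.229]
force: [0.4, -0.8, 0.4]
width: 0.297
t 75.75 p [ 0.438  -0.1764  0.2085] w 0.297 F [ 0.4 -0.8  0.4]
R [[-0.0, 0.612, 0.791], [0.0, 0.791, -0.612], [-1.0, -0.0, -0.001]] j [-0.46  0.15  1.76  0.    1.23 -1.37]
shift [59.5  1.4  0.9] norm 59 cur 52.2 turn 0.004 or -3.138 j6 -1.37
```

View pics/w33.png

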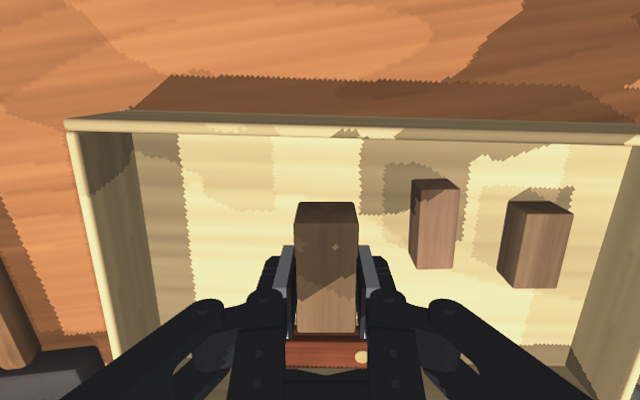

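```bash
python3 -m crank '[[[25,0,0],0,1],[[20,0,0],0,1],[[10,0,0],0,1],[[3,0,0],0,1],[[0,0,0],0,1],[[0,0,0],0,0.1],[[0,0,0],0,0.1],[[0,0,0],0,0.1],[[0,0,0],0,0.1]]'
python3 -m crank '[[[-10,0,0],0,0.1],[[-30,0,0],0,0.1],[[-40,0,0],0,0.1],[[-40,0,0],-0.14,0.1],[[0,0,0],-0.14,0.1],[[0,0,0],-0.14,0.1],[[0,0,0],-0.14,0.1],[[0,0,0],-0.14,0.1],[[0,0,0],-0.14,0.1],[[0,0,0],0,0.1]]'
python3 -c "
from h import *
st();d=snap('wrist');masks('wrist',d,'block_2');to((.6252,.2067,.27),100.3)"
```

```text
time_s: 76.7
position: [0.438, -0.1764, 0.15]
orientation: [0.669, 0.229, 0.669, -0.229]
force: [-0.1, -0.1, -0.1]
width: 0.451
time_s: 77.7
position: [0.4379, -0.1763, 0.2705]
orientation: [0.704, -0.065, 0.704, 0.064]
force: [0.2, -0.3, -0.3]
width: 0.454
t 77.7 p [ 0.4379 -0.1763  0.2705] w 0.454 F [ 0.2 -0.3 -0.3]
R [[0.001, -0.182, 0.983], [-0.0, 0.983, 0.182], [-1.0, -0.0, 0.001]] j [-0.46  0.09  1.68 -0.    1.37 -2.21]
block_2 0.91 c [ 467.8 -147. ] size [72.8 52.7] longang 53.1 top 0.1621 n 1821 px [374. 245.]
block_2 0.63 c [ 438.2 -177.7] size [27.2 53.9] longang -37.5 top 0.1653 n 2809 px [325. 189.]
block_2 0.6 c [ 475.3 -107.9] size [137.2  15.3] longang 40.3 top 0.1621 n 563 px [426. 291.]
shift [2.000e-01 3.444e+02 2.514e+02] norm 426 cur 100.1 turn -0.004 or 3.138 j6 -2.21
```

Block_2 is in the bin. The last one is block_6.

```bash
python3 -m crank '[[[0,24,18],0,0.12],[[0,38,28],0,0.12],[[0,39,28],0,0.12],[[0,39,28],0,0.12],[[0,39,28],0,0.12],[[0,39,28],0,0.12],[[0,39,28],0,0.12],[[0,39,28],0,0.12],[[0,30,23],0,0.12],[[0,18,14],0,0.12]]' >/dev/null
python3 -m crank '[[[0,0,0],0,0.12],[[0,0,0],0,0.12]]'
python3 -c "
from h import *
st();d=snap('wrist','w34.png');o=masks('wrist',d,'block_2')
to((.6252,.2067,.213),100.3)"
```

```text
time_s: 79.0
position: [0.6231, 0.2071, 0.2694]
orientation: [0.704, -0.063, 0.705, 0.063]
force: [0.4, -0.2, -0.3]
width: 0.439
t 79.0 p [0.6231 0.2071 0.2694] w 0.439 F [ 0.4 -0.2 -0.3]
R [[-0.001, -0.177, 0.984], [-0.0, 0.984, 0.177], [-1.0, -0.0, -0.001]] j [ 0.27  0.52  1.12 -0.    1.5  -1.48]
block_2 0.61 c [625.1 206.8] size [50.3 27.4] longang 10.1 top 0.228 n 4076 px [326. 223.]
shift [57.   0.1  2.2] norm 57 cur 100.2 turn -0.002 or 3.14 j6 -1.48
```

View pics/w34.png

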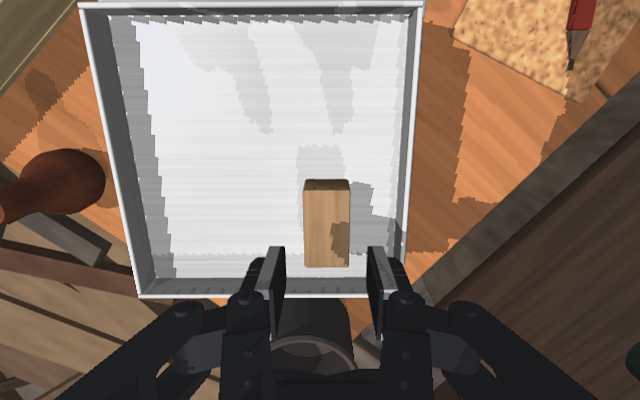

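```bash
python3 -m crank '[[[25,0,2],0,0.12],[[18,0,0],0,0.12],[[10,0,0],0,0.12],[[3.5,0,0],0,0.12],[[0,0,0],0,0.12],[[0,0,0],0,1],[[0,0,0],0,1],[[0,0,0],0,1],[[0,0,0],0,1],[[0,0,0],0,1]]'
python3 -m crank '[[[-10,0,0],0,1],[[-25,0,0],0,1],[[-25,0,0],0,1],[[0,0,0],0,1]]'
python3 -c "
from h import *
st();to((.400,-.2275,.27),52)"
```

```text
time_s: 80.1
position: [0.6256, 0.2075, 0.2146]
orientation: [0.705, -0.064, 0.703, 0.064]
force: [-1.0, -0.6, 6.3]
width: 0.301
time_s: 80.5
position: [0.626, 0.2077, 0.278]
orientation: [0.706, -0.063, 0.702, 0.064]
force: [-0.3, 0.5, -0.7]
width: 0.299
t 80.5 p [0.626  0.2077 0.278 ] w 0.299 F [-0.3  0.5 -0.7]
R [[0.006, -0.179, 0.984], [0.002, 0.984, 0.179], [-1.0, 0.001, 0.006]] j [ 0.26  0.52  1.1   0.    1.51 -1.49]
shift [   5.8 -387.6 -300.4] norm 490 cur 100.3 turn 0.843 or -2.298 j6 -1.49
```

```bash
python3 -m crank '[[[0,-20,-15],0,1],[[0,-36,-28],0,1],[[0,-38,-30],0,1],[[0,-38,-30],0,1],[[0,-38,-30],0,1],[[0,-38,-30],0,1],[[0,-38,-30],0,1],[[0,-38,-30],0,1],[[0,-38,-29],0,1],[[0,-38,-28],0,1]]' >/dev/null
python3 -m crank '[[[0,-20,-15],0,1],[[0,-8,-5],0,1],[[0,0,0],0.14,1],[[0,0,0],0.14,1],[[0,0,0],0.14,1],[[0,0,0],0.14,1],[[10,0,0],0.14,1],[[20,0,0],0.14,1],[[35,0,0],0,1],[[0,0,0],0,1]]'
python3 -c "
from h import *
st();to((.40,-.2275,.149),52);d=snap('wrist','w35.png')"
```

```text
time_s: 82.5
position: [0.3986, -0.2265, 0.2049]
orientation: [0.667, 0.229, 0.671, -0.228]
force: [0.4, 0.1, 0.1]
width: 0.296
t 82.5 p [ 0.3986 -0.2265  0.2049] w 0.296 F [0.4 0.1 0.1]
R [[-0.005, 0.612, 0.791], [0.004, 0.791, -0.612], [-1.0, -0.0, -0.007]] j [-0.6   0.12  1.8   0.    1.23 -1.51]
shift [55.9  0.1  2.1] norm 56 cur 52.3 turn 0.004 or -3.137 j6 -1.51
```

View pics/w35.png

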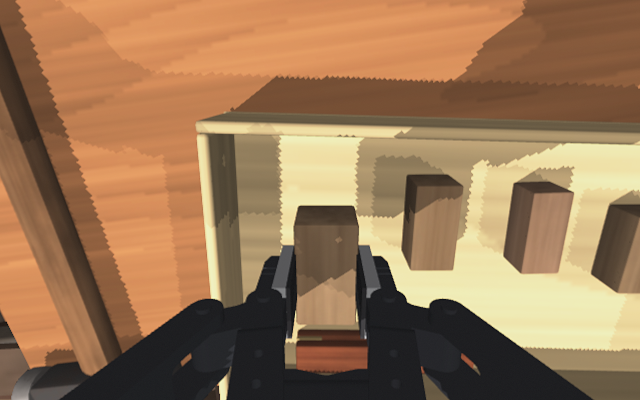

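```bash
python3 -m crank '[[[25,0,0],0,1],[[20,0,0],0,1],[[10,0,0],0,1],[[3,0,0],0,1],[[0,0,0],0,1],[[0,0,0],0,0.1],[[0,0,0],0,0.1],[[0,0,0],0,0.1],[[0,0,0],0,0.1]]'
python3 -m crank '[[[-10,0,0],0,0.1],[[-30,0,0],0,0.1],[[-40,0,0],0,0.1],[[-40,0,0],0,0.1],[[-40,0,0],0,0.1],[[-10,0,0],0,0.1],[[0,0,0],0,0.1],[[0,0,0],0,0.1]]'
python3 -c "
from h import *
st();d=snap('wrist','w36.png');masks('wrist',d,'block_2');masks('wrist',d,'bevel')
d=snap('top','top36.png');masks('top',d,'block_2');masks('top',d,'pencil')
d=snap('side','side36.png');masks('side',d,'block_2');masks('side',d,'bevel');masks('side',d,'pencil')"
```

```text
time_s: 83.45
position: [0.3997, -0.2281, 0.1505]
orientation: [0.669, 0.229, 0.669, -0.229]
force: [-0.1, -0.0, 0.0]
width: 0.445
time_s: 84.25
position: [0.3993, -0.2279, 0.3193]
orientation: [0.669, 0.229, 0.669, -0.229]
force: [-0.1, -0.2, -0.1]
width: 0.452
t 84.25 p [ 0.3993 -0.2279  0.3193] w 0.452 F [-0.1 -0.2 -0.1]
R [[-0.001, 0.613, 0.79], [0.001, 0.79, -0.613], [-1.0, -0.0, -0.001]] j [-0.6   0.04  1.62 -0.    1.48 -1.51]
block_2 0.93 c [ 437.8 -177.8] size [27.1 53.9] longang -37.4 top 0.1654 n 2094 px [395. 172.]
block_2 0.84 c [534.3 -84.7] size [30.1 52.4] longang -37.2 top 0.1624 n 2533 px [533. 191.]
block_2 0.68 c [ 399.9 -229.7] size [27.  50.5] longang -38.5 top 0.1631 n 1746 px [326. 173.]
block_2 0.56 c [ 482.4 -128. ] size [23.7 53.8] longang -35.5 top 0.1622 n 1955 px [466. 176.]
bevel 0.86 c [ 505.7 -258.6] size [124.4  25.3] longang 51.5 top 0.1568 n 2444 px [359. 267.]
block_2 0.71 c [535.5 -83.1] size [28.5 52.5] longang -37.7 top 0.1656 n 239 px [364. 193.]
block_2 0.6 c [ 483.5 -126.2] size [23.3 52.4] longang -36.8 top 0.1657 n 182 px [381. 213.]
block_
[... 220 characters left out ...]
  15.6] longang 10.8 top 0.1476 n 358 px [199. 240.]
pencil 0.44 c [ 401.4 -228.9] size [27.5 50.4] longang -38.4 top 0.1662 n 253 px [421. 245.]
block_2 0.91 c [ 401.6 -230.6] size [28. 51.] longang -37.2 top 0.1619 n 361 px [267. 309.]
block_2 0.88 c [ 440.4 -178. ] size [29.1 55.4] longang -37.3 top 0.1639 n 365 px [286. 290.]
block_2 0.8 c [537.3 -85.8] size [29.  49.9] longang -37.6 top 0.1613 n 267 px [327. 261.]
block_2 0.78 c [ 484.6 -128.2] size [24.7 52.6] longang -37.0 top 0.161 n 271 px [305. 274.]
bevel 0.93 c [ 511.6 -262.3] size [123.7  35.6] longang 52.0 top 0.1564 n 491 px [312. 320.]
pencil 0.57 c [410.4 349.4] size [149.9  19.5] longang 11.9 top 0.1428 n 177 px [289. 168.]
```

View pics/w36.png

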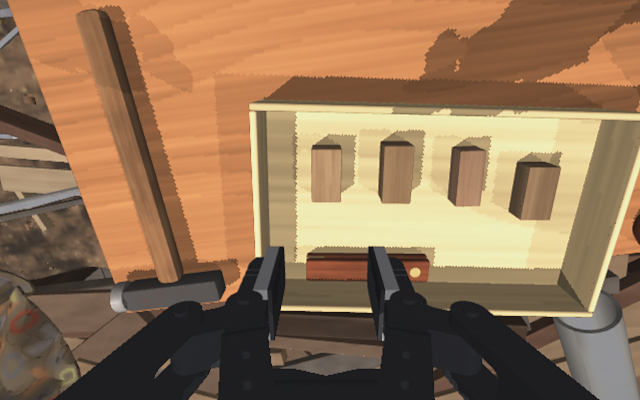

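View pics/side36.png

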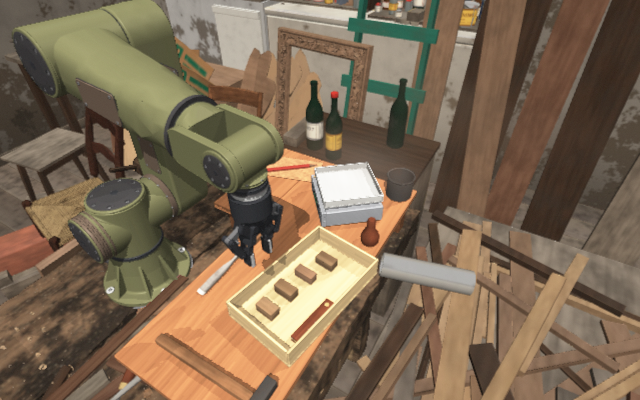

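All four blocks and the bevel are in the bin: blocks at (326,173), (395,172), (466,176), (533,191) and the bevel at (359,267). The pan is empty, the pencil is on the mat, and the arm is clear. Handing in.

```bash
python3 -c "
from rig import workorder
print(workorder.close_job())"
```

```text
the job is handed in; nothing more can be done
None
```

The weighing job is done and handed in at about 84 s of the 210 s allowed; the hand-in reports no verdict.

- **Zero:** I pressed the left button fully in with the pencil while the pan was empty. The force rose with the spring to about 3 N and then met a hard stop.
- **Weighing:** All four blocks (block_2, block_3, block_4 and block_6) were present, and I lifted each from the bin into the pan.
- **Record:** I pressed the right button to its stop with all four blocks in the pan. It stopped at the same depth as the left one.
- **Returning the blocks:** I put all four back in the bin.

**Last checks:** the wrist, top and side cameras all show the four blocks lying in the bin, and the wrist and side views show the bevel still there. The pan is empty. The pencil lies flat on the mat, its middle about 6 mm from the mat's centre. The gripper hung free at z = 0.32 m.

- **Button state:** I did not check by camera that the buttons had sprung out. I inferred it from the force falling to zero as the pencil withdrew.
- **Network errors:** A few stray network reports disagreed with the pictures, such as the scale or a block reported as the pencil. I ignored those.
- **Disturbances:** I saw no knocked pencil and no slackened grip.

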